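Wedge a drooping stage up to the height gauge

TASK

The hinged sample stage droops at its front edge. Slide the taller of the two steel wedges, thin end first and lying flat on the worktop, straight in under the middle of that edge until the stage has risen to the height set on the gauge beside it: its top must come up against the underside of the gauge finger and stay there on the wedge, touching but not forced hard. Let go of the wedge and leave the other things where they are.

Things in the scene. Friction and masses are not known exactly. Their poses are not given: they have to be found in the camera images.
- wedge_tall: The taller of two polished, rather slippery steel wedges, 140 x 40 mm, 0.25 kg. Origin at the centre of its flat underside, z up; its own +x points to the thin end. Toe 4 mm thick at x = +70 mm; the top rises evenly to 34 mm at x = -40 mm (slope 0.273); from there to x = -70 mm the heel is a flat-topped block 34 mm high with upright sides 40 mm apart, good to grip (middle at x = -55 mm).
- wedge_low: The lower wedge, not wanted: same outline (140 x 40 mm, toe 4 mm at +x), but its heel is only 16 mm high, too low for the job. Origin at the centre of its underside.
- stand: Fixed grey frame of the stage. Origin on the worktop below the middle of the stage's front edge; +x leads level straight in under the stage, +y left. Two 7 mm high rails along x at y = +-61 to +-75 mm start at x = 2 mm, a cross bar closes the space at x = 100 mm, the worktop between is free. The gauge's post (122 mm high, foot 44 mm across) stands at x = 45, y = -118 mm.
- stage: Aluminium plate 150 mm wide, 8 mm thick, with a black clamp on it (up to 51 mm above the worktop); 0.45 kg give or take 40 %. Origin on the hinge axis at its back, 26 mm above the worktop; its rounded front edge is 110 mm from there (its own -x). Only its weight holds the front down: it starts with the edge's underside about 11 mm above the worktop and is free to rise.
- stage_edge (a point): Lowest point of the stage's front edge, in the middle of its width (moves with the stage); the wedge goes in below it.
- stage_pad (a point): Point on the stage's top, 80 mm in front of the hinge and 50 mm right of the middle, which the gauge finger meets when the stage has risen far enough.
- gauge_finger: Rigid steel pin, 8 mm thick, pointing down over the stage's right front (its arm is 21 to 31 mm above its tip). Origin at the centre of its flat underside: the height mark, 27 to 33 mm above the worktop. Once the stage's top meets it, the push on the wedge climbs steeply within a few mm of travel, above the 2 to 7 N that sliding the wedge under the stage takes.
- wedge_tall_toe (a point): Middle of the taller wedge's thin end, on its underside (70 mm along +x from the wedge's origin).
- screwdriver: Screwdriver, 187 mm long, lying on the right; leave alone. Origin under its centre.
- dropper_bottle: Brown dropper bottle, 33 mm thick, 100 mm tall, standing at the back, left of the stage; leave alone.
- measuring_cylinder: Measuring cylinder, 50 mm foot, 142 mm tall, standing at the back right; leave alone.

How it is judged:
By the outcome, as a careful person would: the job done as asked, in the order asked, and still so for the second after the job is handed in, with the robot touching nothing.
It also fails if it takes over 58 s, if anything falls off the work surface, if the arm or the gripper's body presses on something with over 40 N, if the wrist force passes 120 N, or if a joint passes its speed limit or range.

ROBOT

A 7-joint arm with a two-finger parallel gripper is mounted at the origin on a cart in front of the work surface, level with it; the furniture and walls round the work are solid. World frame = base frame: x ahead of the robot, y to its left, z up, the work surface at z = 0. Lengths are in m, angles in rad, forces in N, time in s.
With the tool pointing down it reaches from about 0.4 to 0.85 m from the base axis. Payload 10.4 kg.
Tool frame: the origin (TCP) lies at the very end of the fingers, on their centre line; the grasp point (between the pads) lies 19 mm behind it (grip_depth is the distance from the TCP to the grasp point, in m); z points along the fingers, y is the direction in which the jaws open and shut (so a half turn about z gives the same grasp; the last joint's range is limited). The gripper opens to 87 mm and grips with 3 to 60 N. Pads are 19 mm wide; open, the fingers measure 117 mm over their backs; the gripper's body (75 mm by 190 mm) begins 51 mm behind the grasp point.
Start: joints at [1.19, 0.332, -0.065, 1.46, 0.022, 1.35, -0.088], TCP at [0.219, -0.585, 0.223] pointing down, gripper open.
Joint ranges: [-2.6, 2.6], [-0.5, 2.12], [-1.47, 1.34], [0.16, 2.42], [-1.27, 4.41], [0.06, 2.06], [-2.6, 2.6]. Speed limits (rad/s): [2.22, 2.22, 2.79, 2.79, 3.14, 3.14, 3.14].

INTERFACE

Orientations are given as a 3x3 rotation matrix whose columns are the frame's x, y, z axes.
In Python, from workcell import state, capture, finish_job, grip_depth gives the robot as it stands.
- The arm moves only by the tool move_arm, never from a script. Its argument "rows" is a list of rows, each an object with "grip": the gripper's target within -1 to 1 (fully open at 1, half-way at 0, shut at -1); "slide": the shift along the tool's x, y, z in m, a list of three; "twist": the turn about the tool's z in rad. A call has 1 to 10 rows; each row shifts and turns the pose as measured when the row begins, along the tool's axes as they then stand; what a row does not reach is not made up. A row lasts 1/12 s, in which the tool goes at most 41.7 mm and 7.16 degrees, less where a joint would pass 70% of its speed; a pose out of reach is approached as far as the arm can. A call with a gripper value outside its range is refused whole. The fingers move at their own pace and stop on an object; "newtons" is the grip in N (left out, the last holds). Time passes only in rows, so rows that do not move let the fingers close. It gives the time, the measured TCP pose, the force and the opening at its end, in the units of the state.
- state(): the state, without advancing time (a new reading comes with each control period).
- capture(name): name is "scene" or "top" or "wrist"; returns a dict with "image" (400x640x3 uint8, red, green, blue), "vfov" (degrees; the focal length in pixels is half the picture's height over the tangent of half this angle, whatever the lens; pixels are square), "cx", "cy" (the principal point, pixels), "R" (3x3) and "t" (3): a world point X has camera coordinates R X + t. Camera axes: x right, y down, z forward; pixel columns grow to the right and rows downward; lengths in m; the calibration is good to about 2 mm. A picture is of the moment at which its call begins. There is no depth.
- finish_job(): hands the job in, once; it reports no verdict.
The state is a dict: "clock": time; "joint_pos": joint angles; "joint_velocities": joint speeds; "joint_efforts": joint torques, N m; "tcp_pos": TCP position; "orientation": TCP orientation; "ft_force": force on the tool from outside, world axes, zero at the start; "moment": the same for the moment, N m; "finger_gap": finger opening in m.
Only numpy, scipy, OpenCV 4.12 (cv2) and the standard library are available. Lean on these libraries where they do the work, as an engineer would, in place of code of your own. Each camera call takes 0.05 s, during which the arm holds its last target.

## Working session

There is one attempt and no reset: what is moved stays moved. The work goes in short steps, Python scripts to look and compute and a tool call to move; the robot and the scene stay as the last step left them, time stands still between calls to the robot, and variables do not carry over. Pictures are saved under pics/ and viewed, and the job is handed in when it is done.

Besides the shell and the picture viewer there is one more tool, called after ">>>" as name(argument=value, ...), one argument or row to a line, values as JSON. move_arm: Moves the arm, as the interface text tells. Its arguments: {"type":"object","properties":{"rows":{"type":"array","items":{"type":"object","properties":{"grip":{"type":"number"},"slide":{"type":"array","items":{"type":"number"}},"twist":{"type":"number"}}}},"newtons":{"type":"number"}},"required":["rows"]}

```bash
mkdir -p pics; ls; cat > h.py <<'E'
import numpy as np, cv2
from workcell import state, capture, finish_job, grip_depth
def snap(n,f):
    c=capture(n); cv2.imwrite('pics/'+f,c['image'][:,:,::-1]); np.savez('pics/'+f+'.npz',**{k:c[k] for k in c}); return c
def load(f): return dict(np.load('pics/'+f+'.npz'))
def foc(c): return c['image'].shape[0]/2/np.tan(np.radians(float(c['vfov']))/2)
def ray(c,u,v):
    f=foc(c); d=np.array([(u-c['cx'])/f,(v-c['cy'])/f,1.]); R=c['R']; return -R.T@c['t'], R.T@d
def atz(c,u,v,z):
    o,d=ray(c,u,v); return o+d*(z-o[2])/d[2]
def proj(c,X):
    p=c['R']@np.array(X)+c['t']; f=foc(c); return np.array([c['cx']+f*p[0]/p[2],c['cy']+f*p[1]/p[2]])
def crop(f,x0,y0,x1,y1,s,o):
    im=cv2.imread('pics/'+f)[y0:y1,x0:x1]; cv2.imwrite('pics/'+o,cv2.resize(im,None,fx=s,fy=s,interpolation=cv2.INTER_CUBIC))
E
python3 - <<'E'
from h import *
for n in('scene','top','wrist'):
    c=snap(n,n+'0.png'); print(n,c['vfov'],-c['R'].T@c['t'])
s=state(); print(s); print(grip_depth)
E
```

```text
pics
scene 42.088162172314945 [0.07436435 0.69672401 0.69056696]
top 44.85066726183058 [ 0.45961232 -0.26598427  1.37342391]
wrist 66.26978777888577 [ 0.29320819 -0.55731574  0.38412094]
{'clock': 0.15, 'joint_pos': array([ 1.1903926 ,  0.33271231, -0.06474346,  1.46075173,  0.0216213 ,
        1.34991045, -0.08849983]), 'joint_velocities': array([-0.00044734, -0.00297655,  0.00070009, -0.00225166, -0.00205799,
        0.00159925, -0.00015486]), 'joint_efforts': array([ 1.46993796e-03, -6.23633909e+01,  2.49662460e-02, -3.90142357e+01,
       -6.13595685e-02,  3.72042682e-02,  1.39368376e-04]), 'tcp_pos': array([ 0.21879813, -0.58513077,  0.22194423]), 'orientation': array([[ 9.36646205e-01,  3.50276607e-01, -4.30501449e-04],
       [ 3.50276868e-01, -9.36645677e-01,  9.96298638e-04],
       [-5.42472138e-05, -1.08397404e-03, -9.99999411e-01]]), 'ft_force': array([-0.41345027,  0.73078691, -0.31636299]), 'moment': array([ 0.01188886, -0.01788657,  0.03109974]), 'finger_gap': 0.08705255207551435}
0.0187
```

View pics/top0.png

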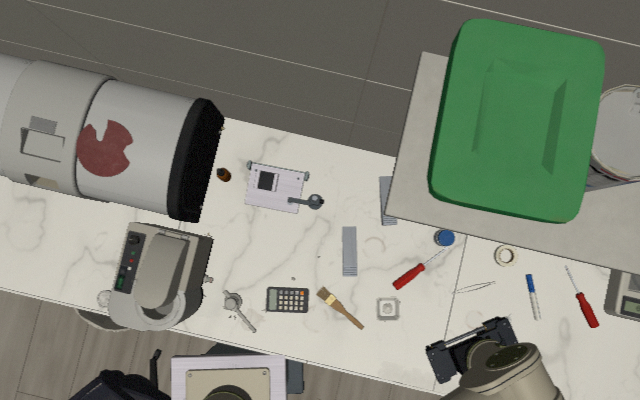

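View pics/scene0.png

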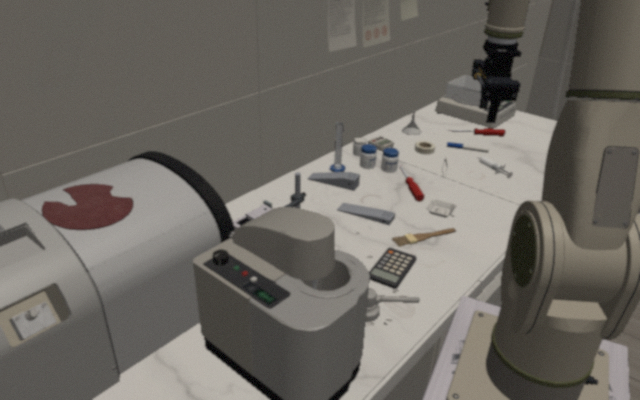

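View pics/wrist0.png

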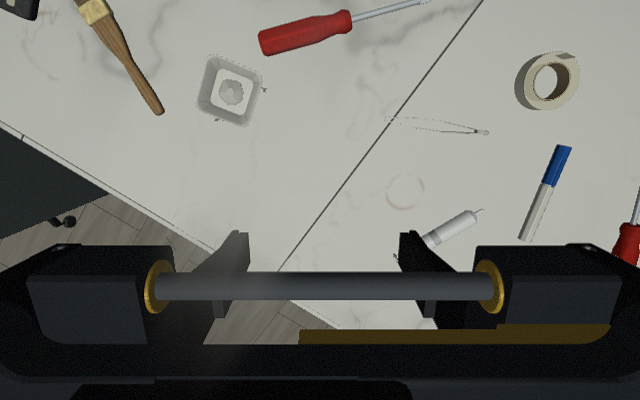

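The top view shows the stage at about (275,188), and two wedges at (349,250) and (388,200). I'll enlarge to tell them apart.

```bash
python3 - <<'E'
from h import *
crop('top0.png',310,165,430,285,5,'c1.png')
crop('scene0.png',230,110,430,235,4,'c2.png')
crop('top0.png',210,140,340,225,6,'c3.png')
c=load('top0.png'); print(c['R'],foc(c),c['cx'],c['cy'])
for p in[(349,250),(388,200),(300,190),(247,187)]: print(p,atz(c,*p,0.01))
E
```

```text
[[-0.02974518 -0.99951167  0.00957272]
 [-0.99771166  0.02910713 -0.06102643]
 [ 0.06071799 -0.01136605 -0.99809025]] 484.6280561390061 323.9782102413191 212.56363623978126
(349, 250) [ 0.43527875 -0.34858505  0.01      ]
(388, 200) [ 0.57284261 -0.46347635  0.01      ]
(300, 190) [ 0.60837351 -0.21568764  0.01      ]
(247, 187) [ 0.6211761  -0.06639401  0.01      ]
```

View pics/c1.png

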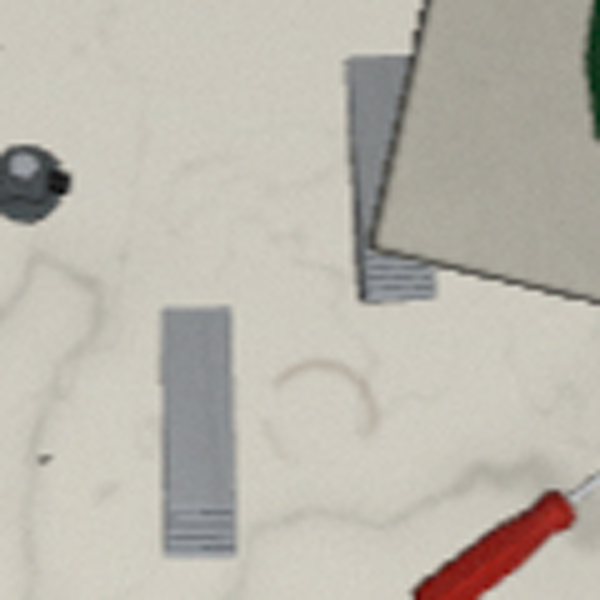

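View pics/c2.png

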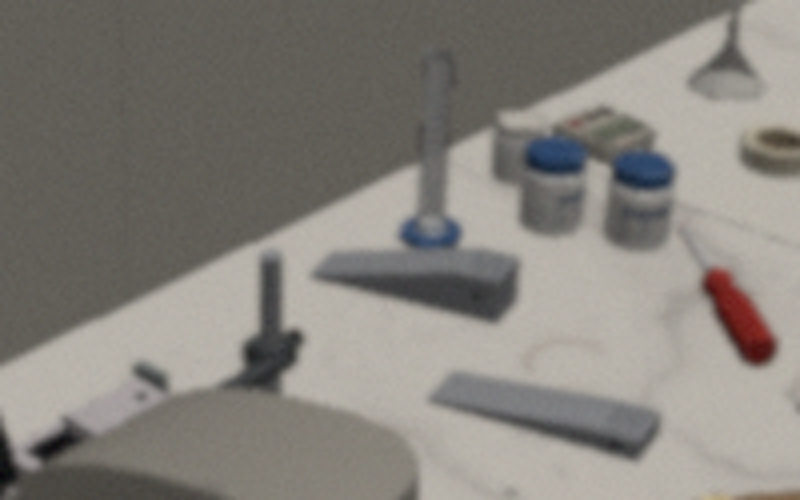

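View pics/c3.png

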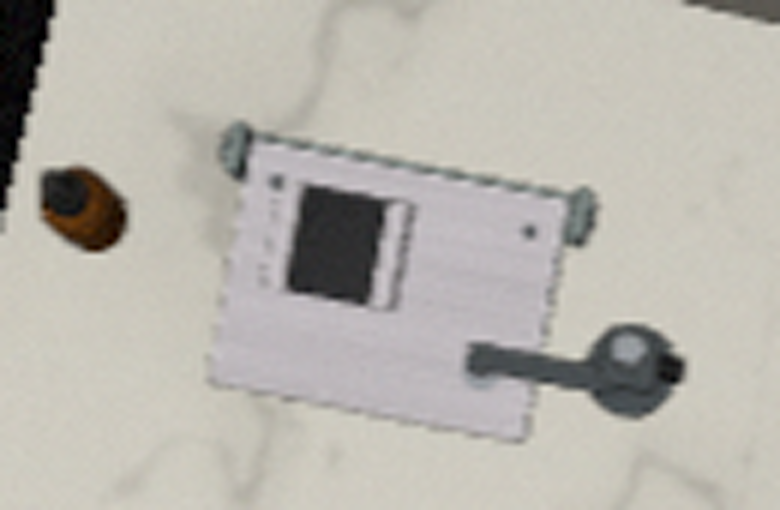

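```bash
python3 - <<'E'
from h import *
c=load('top0.png'); s=load('scene0.png')
for h in (0,.1,.2,.3,.4,.5,.6,.8,1):
  for p in[(385,214),(423,53),(640,275)]:
    X=atz(c,*p,h); print(h,X.round(3),proj(s,X).round(0),end=' | ')
  print()
crop('scene0.png',300,0,600,180,2.6,'c4.png')
# wedges: scene toe/heel
def P(u,v,z): return atz(s,u,v,z).round(4)
g=lambda u,v:(230+u/4,110+v/4)
E
```

```text
0 [ 0.534 -0.455  0.   ] [344. 186.] | 0 [ 0.999 -0.583  0.   ] [228. 136.] | 0 [ 0.34  -1.172  0.   ] [470. 114.] | 
0.1 [ 0.529 -0.441  0.1  ] [346. 155.] | 0.1 [ 0.959 -0.56   0.1  ] [232. 111.] | 0.1 [ 0.349 -1.106  0.1  ] [469.  93.] | 
0.2 [ 0.523 -0.427  0.2  ] [348. 121.] | 0.2 [ 0.92  -0.537  0.2  ] [237.  84.] | 0.2 [ 0.357 -1.04   0.2  ] [467.  69.] | 
0.3 [ 0.518 -0.414  0.3  ] [350.  84.] | 0.3 [ 0.881 -0.514  0.3  ] [243.  53.] | 0.3 [ 0.366 -0.974  0.3  ] [465.  42.] | 
0.4 [ 0.512 -0.4    0.4  ] [352.  43.] | 0.4 [ 0.842 -0.491  0.4  ] [249.  19.] | 0.4 [ 0.375 -0.908  0.4  ] [463.  11.] | 
0.5 [ 0.507 -0.386  0.5  ] [355.  -3.] | 0.5 [ 0.802 -0.467  0.5  ] [256. -20.] | 0.5 [ 0.383 -0.842  0.5  ] [461. -23.] | 
0.6 [ 0.502 -0.372  0.6  ] [358. -55.] | 0.6 [ 0.763 -0.444  0.6  ] [263. -64.] | 0.6 [ 0.392 -0.776  0.6  ] [458. -63.] | 
0.8 [ 0.491 -0.345  0.8  ] [ 365. -180.] | 0.8 [ 0.685 -0.398  0.8  ] [ 283. -174.] | 0.8 [ 0.41  -0.644  0.8  ] [ 451. -164.] | 
1 [ 0.48  -0.317  1.   ] [ 375. -345.] | 1 [ 0.606 -0.352  1.   ] [ 310. -327.] | 1 [ 0.427 -0.512  1.   ] [ 442. -309.] |
```

View pics/c4.png

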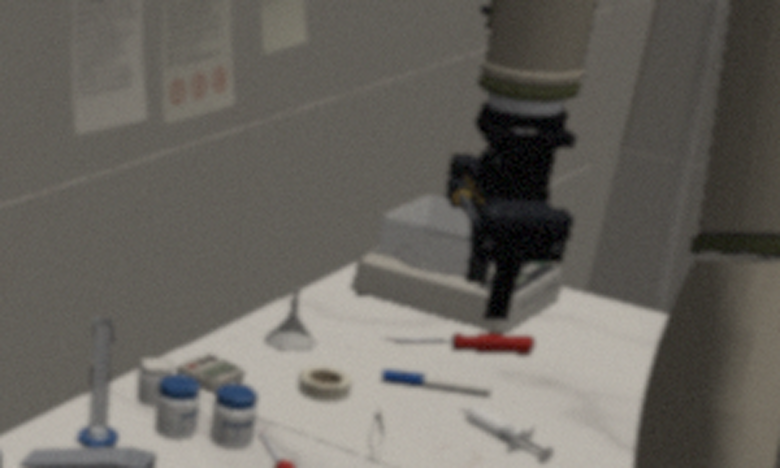

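```bash
python3 - <<'E'
from h import *
c=load('top0.png'); s=load('scene0.png')
a=atz(c,226,118,0);b=atz(c,390,157,0);print(a,b)
n=np.array([-(b-a)[1],(b-a)[0]]);n/=np.linalg.norm(n);print('wall n',n)
for p in [(423,53),(385,214),(640,275)]:
  o,d=ray(c,*p)
  t=(n@(a[:2]-o[:2]))/(n@d[:2]);print(p,o+t*d)
g=lambda x,y:(310+x/5,165+y/5)
for nm,p,z in [('tall heelL',(361,302),.034),('heelR',(436,298),.034),('toe L',(347,58),.004),('low heelL',(164,555),.016),('low heelR',(235,552),.016),('lowtoeL',(163,307),.004),('lowtoeR',(231,306),.004)]:
  print(nm,atz(c,*g(*p),z).round(4))
g=lambda x,y:(230+x/4,110+y/4)
for nm,p,z in [('scene heel base near', (498,320),0),('heel top near',(500,280),.034),('heel top far',(518,258),.034),('heel base far',(515,293),0),('toe near',(312,276),.004),('toe far',(335,254),.004)]:
  print(nm,atz(s,*g(*p),z).round(4))
g=lambda x,y:(210+x/6,140+y/6)
for nm,p,z in [('frontL',(212,384),.02),('frontR',(523,439),.02),('backL',(250,138),.03),('backR',(568,197),.03),('post',(630,347),.122),('finger',(480,358),.058)]:
  print(nm,atz(c,*g(*p),z).round(4))
E
```

```text
[ 0.82295827 -0.00880705  0.        ] [ 0.69696761 -0.47532835  0.        ]
wall n [ 0.96541351 -0.26072353]
(423, 53) [ 0.71324687 -0.41504912  0.72728924]
(385, 214) [ 0.63396352 -0.70862144 -1.84490014]
(640, 275) [ 0.17750301 -2.39881466 -1.86019413]
tall heelL [ 0.5008 -0.4413  0.034 ]
heelR [ 0.5018 -0.4829  0.034 ]
toe L [ 0.6409 -0.4424  0.004 ]
low heelL [ 0.3637 -0.3286  0.016 ]
low heelR [ 0.3642 -0.3682  0.016 ]
lowtoeL [ 0.5022 -0.333   0.004 ]
lowtoeR [ 0.5016 -0.3715  0.004 ]
scene heel base near [ 0.4997 -0.4482  0.    ]
heel top near [ 0.4981 -0.4421  0.034 ]
heel top far [ 0.4992 -0.4768  0.034 ]
heel base far [ 0.5037 -0.4887  0.    ]
toe near [ 0.6344 -0.437   0.004 ]
toe far [ 0.6348 -0.4738  0.004 ]
frontL [ 0.5723 -0.0622  0.02  ]
frontR [ 0.5424 -0.2064  0.02  ]
backL [ 0.6857 -0.0837  0.03  ]
backR [ 0.6539 -0.2307  0.03  ]
post [ 0.5746 -0.2581  0.122 ]
finger [ 0.5775 -0.1896  0.058 ]
```

The far wedge is the tall one: its heel top is at about (0.501,-0.462), it points along +x, and the scene view shows its high heel. The wedge length and the stage width (0.147–0.150 m) match the given sizes. I'll move in and take a wrist view.

>>> move_arm(
  rows=[
    {"grip": 1, "slide": [0, 0, 0], "twist": 0.12},
    {"grip": 1, "slide": [0, 0, 0], "twist": 0.12},
    {"grip": 1, "slide": [0, 0, 0], "twist": 0.12},
    {"grip": 1, "slide": [0.03, -0.018, 0], "twist": 0},
    {"grip": 1, "slide": [0.03, -0.018, 0], "twist": 0},
    {"grip": 1, "slide": [0.03, -0.018, 0], "twist": 0},
    {"grip": 1, "slide": [0.03, -0.018, 0], "twist": 0},
    {"grip": 1, "slide": [0.03, -0.018, 0], "twist": 0},
    {"grip": 1, "slide": [0.03, -0.018, 0], "twist": 0},
    {"grip": 1, "slide": [0.03, -0.018, 0], "twist": 0},
  ],
)

```text
clock: 0.98
tcp_pos: [0.4281, -0.4649, 0.2178]
orientation: [[0.999, -0.04, -0.008], [-0.04, -0.999, 0.003], [-0.008, -0.003, -1.0]]
ft_force: [-0.0, 0.2, 0.1]
finger_gap: 0.0869
```

```bash
python3 - <<'E'
from h import *
c=snap('wrist','w1.png'); s=state(); print(s['tcp_pos'],s['orientation'].round(3),s['ft_force'],s['joint_pos'])
snap('top','top1.png')
t=load('top0.png')
for z in(.1,.2,.25): print(atz(t,212,235,z),atz(t,200,300,z),atz(t,223,118,z),atz(t,196,220,z))
E
```

```text
[ 0.43599224 -0.45859389  0.21741963] [[ 1.    -0.03  -0.004]
 [-0.03  -1.     0.006]
 [-0.005 -0.006 -1.   ]] [ 4.06960985  6.4751598  -1.23460533] [ 0.84440768  0.36132324 -0.13736032  1.43383927  0.04766088  1.35724404
 -0.89558423]
[0.48677966 0.0144746  0.1       ] [0.31902109 0.04821047 0.1       ] [ 0.79671987 -0.0195733   0.1       ] [0.52733417 0.05572591 0.1       ]
[ 0.48464625 -0.0075494   0.2       ] [0.3300615  0.02353725 0.2       ] [ 0.77024733 -0.03892357  0.2       ] [0.52201608 0.03046251 0.2       ]
[ 0.48357955 -0.0185614   0.25      ] [0.33558171 0.01120063 0.25      ] [ 0.75701107 -0.0485987   0.25      ] [0.51935704 0.01783081 0.25      ]
```

View pics/w1.png

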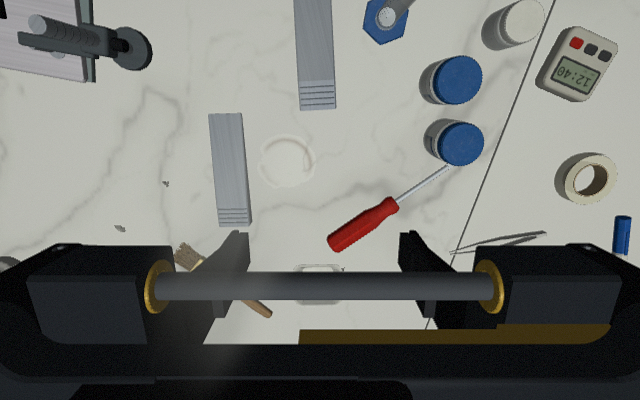

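View pics/top1.png

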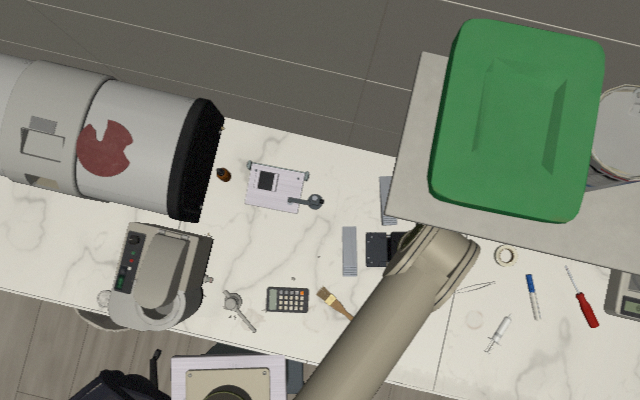

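```bash
python3 - <<'E'
from h import *
t=load('top1.png')
for z in(.2,.3,.4,.5,.6,.7,.8): print(z,proj(t,[.436,-.459,z]).round(), 'px/m',484/(1.373-z))
crop('top1.png',340,180,520,340,4.4,'c5.png'); snap('scene','s1.png')
print(state()['ft_force'],state()['tcp_pos'])
E
```

```text
0.2 [399. 250.] px/m 412.617220801364
0.3 [407. 250.] px/m 451.071761416589
0.4 [416. 251.] px/m 497.43062692702983
0.5 [427. 252.] px/m 554.410080183276
0.6 [441. 253.] px/m 626.1319534282018
0.7 [459. 255.] px/m 719.1679049034175
0.8 [483. 257.] px/m 844.6771378708552
[-1.47166187 -0.06792233  0.36451864] [ 0.43015044 -0.46302779  0.21734204]
```

View pics/c5.png

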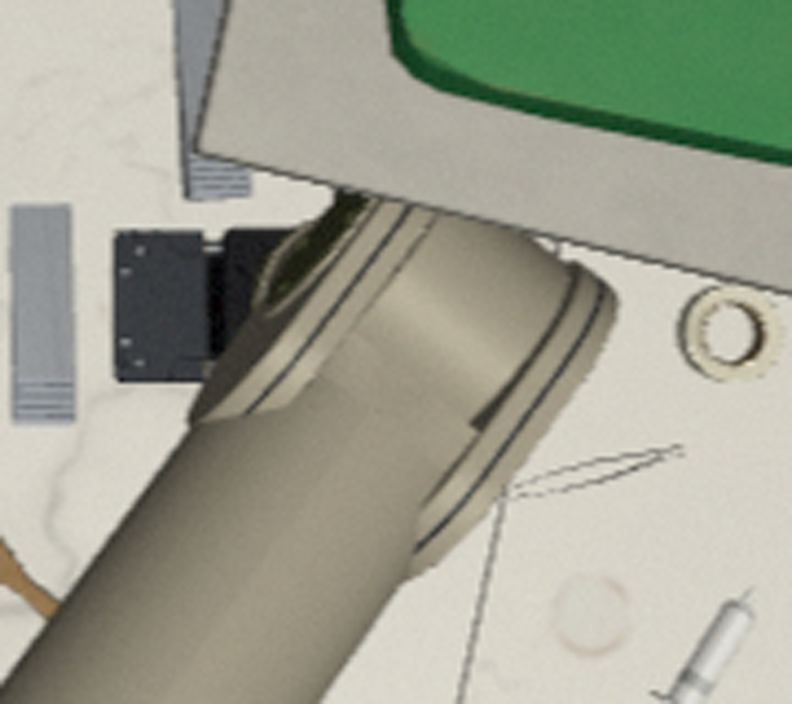

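View pics/s1.png

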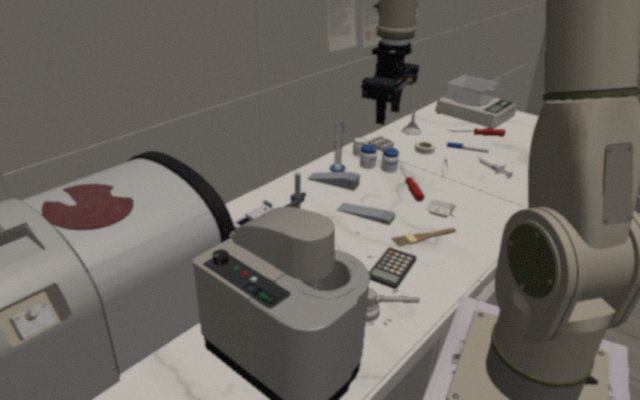

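```bash
python3 - <<'E'
from h import *
c=snap('wrist','w2.png'); print(state()['tcp_pos'],state()['orientation'].round(4))
crop('w2.png',190,0,360,240,3,'c6.png')
E
```

```text
[ 0.42782508 -0.46505723  0.21747674] [[ 0.9993 -0.0367 -0.0083]
 [-0.0367 -0.9993  0.0033]
 [-0.0085 -0.003  -1.    ]]
```

View pics/c6.png

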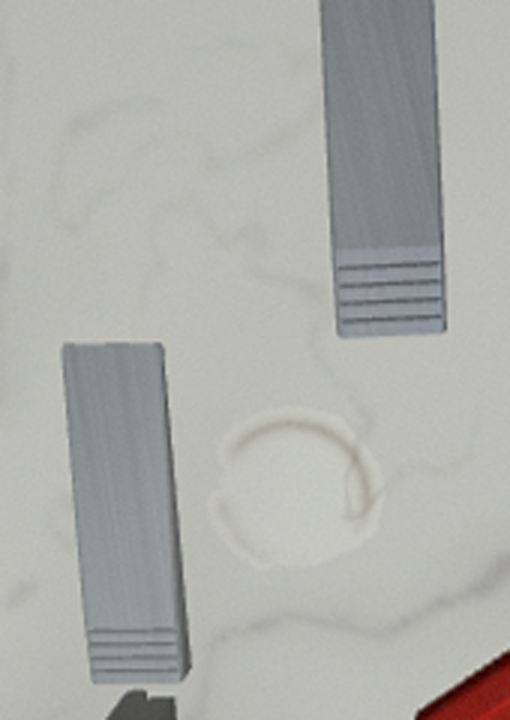

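```bash
python3 - <<'E'
from h import *
c=load('w2.png')
g=lambda x,y:(190+x/3,0+y/3)
for nm,p,z in [('heel NL',(338,333),.034),('heel NR',(443,330),.034),('SL',(337,248),.034),('SR',(440,247),.034)]:
  print(nm,atz(c,*g(*p),z).round(4))
E
```

```text
heel NL [ 0.5014 -0.4421  0.034 ]
heel NR [ 0.5012 -0.4801  0.034 ]
SL [ 0.5303 -0.4433  0.034 ]
SR [ 0.5294 -0.4795  0.034 ]
```

>>> move_arm(
  rows=[
    {"grip": 1, "slide": [0, 0, 0.03], "twist": -0.037},
    {"grip": 1, "slide": [0.018, -0.001, 0.03], "twist": 0},
    {"grip": 1, "slide": [0.018, -0.001, 0.03], "twist": 0},
    {"grip": 1, "slide": [0.018, -0.001, 0.02], "twist": 0},
    {"grip": 1, "slide": [0.018, 0, 0.02], "twist": 0},
    {"grip": 1, "slide": [0.012, 0, 0.01], "twist": 0},
    {"grip": 1, "slide": [0, 0, 0], "twist": 0},
  ],
)

```text
clock: 1.77
tcp_pos: [0.5025, -0.4738, 0.0725]
orientation: [[1.0, -0.015, -0.012], [-0.015, -1.0, -0.005], [-0.012, 0.005, -1.0]]
ft_force: [0.6, 0.6, -1.0]
finger_gap: 0.0871
```

```bash
python3 - <<'E'
from h import *
c=snap('wrist','w3.png'); s=state(); print(s['tcp_pos'],s['orientation'].round(4),s['ft_force'])
E
```

```text
[ 0.50109796 -0.47450598  0.07327168] [[ 0.9998 -0.0162 -0.0124]
 [-0.0162 -0.9999 -0.0053]
 [-0.0123  0.0055 -0.9999]] [-0.44644988  0.25806123 -0.46007267]
```

View pics/w3.png

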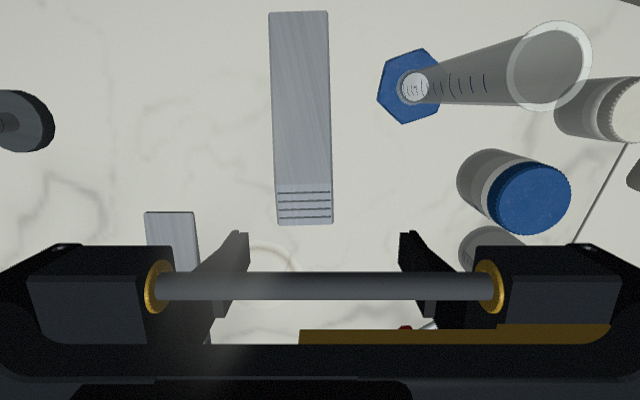

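```bash
python3 - <<'E'
from h import *
c=load('w3.png')
for nm,p,z in [('NL',(279,225),.034),('NR',(333,223),.034),('SL',(276,184),.034),('SR',(331,183),.034),('cyl foot',(413,88),0),('cyl rim',(550,65),.142),('bottle cap near',(530,235),.07),('bottle cap mid',(530,198),.07),('b2',(495,258),.06)]:
  print(nm,atz(c,*p,z).round(4))
t=load('top0.png')
print(atz(t,445,238,.06))
E
```

```text
NL [ 0.5002 -0.4427  0.034 ]
NR [ 0.5011 -0.4808  0.034 ]
SL [ 0.5301 -0.4425  0.034 ]
SR [ 0.5302 -0.4796  0.034 ]
cyl foot [ 0.591  -0.5401  0.    ]
cyl rim [ 0.5921 -0.5378  0.142 ]
bottle cap near [ 0.5065 -0.5951  0.07  ]
bottle cap mid [ 0.5294 -0.5908  0.07  ]
b2 [ 0.4861 -0.5831  0.06  ]
[ 0.46082692 -0.60710978  0.06      ]
```

>>> move_arm(
  rows=[
    {"grip": 1, "slide": [0.006, -0.007, 0], "twist": -0.008},
    {"grip": 1, "slide": [0.006, -0.006, 0], "twist": -0.008},
    {"grip": 1, "slide": [0, 0, 0], "twist": 0},
    {"grip": 1, "slide": [0, 0, 0], "twist": 0},
  ],
)

```text
clock: 2.15
tcp_pos: [0.5107, -0.4645, 0.0766]
orientation: [[1.0, -0.004, -0.012], [-0.004, -1.0, -0.009], [-0.012, 0.009, -1.0]]
ft_force: [-0.7, -0.8, -0.2]
finger_gap: 0.0867
```

>>> move_arm(
  rows=[
    {"grip": 1, "slide": [0, 0, 0.01], "twist": 0},
    {"grip": 1, "slide": [0, 0, 0.01], "twist": 0},
    {"grip": 1, "slide": [0, 0, 0], "twist": 0},
  ],
)

```text
clock: 2.4
tcp_pos: [0.5105, -0.4659, 0.0576]
orientation: [[1.0, -0.005, -0.009], [-0.005, -1.0, -0.012], [-0.009, 0.012, -1.0]]
ft_force: [-0.2, -1.0, -0.6]
finger_gap: 0.0871
```

>>> move_arm(
  rows=[
    {"grip": 1, "slide": [0.001, -0.002, 0.012], "twist": 0},
    {"grip": 1, "slide": [0.001, -0.002, 0.012], "twist": 0},
    {"grip": 1, "slide": [0, -0.001, 0.01], "twist": 0},
    {"grip": 1, "slide": [0, 0, 0.007], "twist": 0},
    {"grip": 1, "slide": [0, 0, 0], "twist": 0},
  ],
)

```text
clock: 2.82
tcp_pos: [0.5109, -0.4606, 0.0102]
orientation: [[1.0, -0.005, -0.011], [-0.006, -1.0, -0.011], [-0.011, 0.011, -1.0]]
ft_force: [-0.3, 0.3, -0.1]
finger_gap: 0.0872
```

>>> move_arm(
  newtons=25,
  rows=[
    {"grip": 1, "slide": [0.001, 0, 0.004], "twist": 0},
    {"grip": -1, "slide": [0, 0, 0], "twist": 0},
    {"grip": -1, "slide": [0, 0, 0], "twist": 0},
    {"grip": -1, "slide": [0, 0, 0], "twist": 0},
    {"grip": -1, "slide": [0, 0, 0], "twist": 0},
    {"grip": -1, "slide": [0, 0, 0], "twist": 0},
    {"grip": -1, "slide": [0, 0, 0], "twist": 0},
    {"grip": -1, "slide": [0, 0, 0], "twist": 0},
  ],
)

```text
clock: 3.48
tcp_pos: [0.5125, -0.4613, 0.0067]
orientation: [[1.0, -0.006, -0.01], [-0.006, -1.0, -0.012], [-0.01, 0.012, -1.0]]
ft_force: [0.3, -0.8, 0.1]
finger_gap: 0.0485
```

>>> move_arm(
  rows=[
    {"grip": -1, "slide": [0, 0, 0], "twist": 0},
    {"grip": -1, "slide": [0, 0, 0], "twist": 0},
    {"grip": -1, "slide": [0, 0, 0], "twist": 0},
    {"grip": -1, "slide": [0, 0, 0], "twist": 0},
  ],
)

```text
clock: 3.82
tcp_pos: [0.5127, -0.4614, 0.007]
orientation: [[1.0, -0.006, -0.009], [-0.006, -1.0, -0.012], [-0.009, 0.012, -1.0]]
ft_force: [-0.4, -0.3, -0.4]
finger_gap: 0.04
```

```bash
python3 - <<'E'
from h import *
crop('top0.png',90,205,280,345,4.2,'c7.png')
crop('scene0.png',180,190,400,400,3.2,'c8.png')
E
```

```text
(no output)
```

View pics/c7.png

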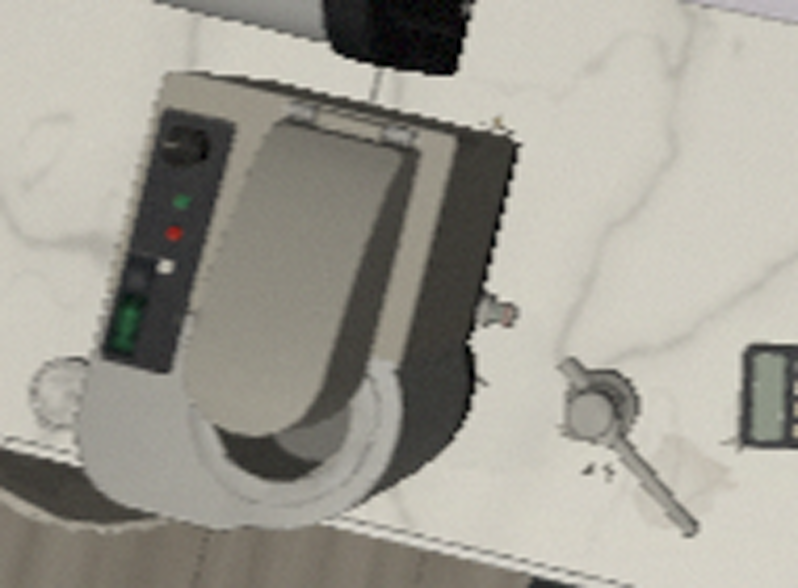

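View pics/c8.png

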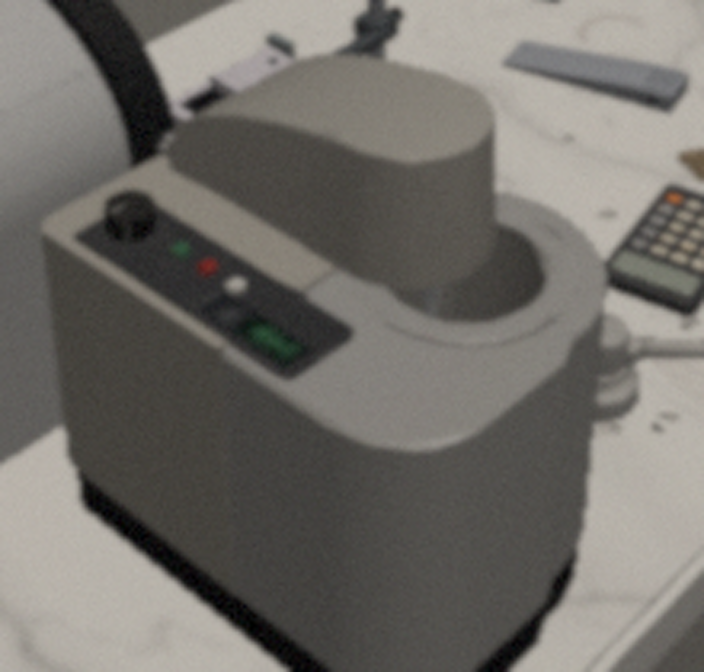

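>>> move_arm(
  rows=[
    {"grip": -1, "slide": [0, 0, -0.006], "twist": 0},
    {"grip": -1, "slide": [0, 0, -0.012], "twist": 0},
    {"grip": -1, "slide": [0, 0, -0.015], "twist": 0},
    {"grip": -1, "slide": [-0.01, 0, -0.012], "twist": 0},
    {"grip": -1, "slide": [-0.018, 0, 0], "twist": 0},
    {"grip": -1, "slide": [-0.02, 0, 0], "twist": 0},
    {"grip": -1, "slide": [-0.02, 0, 0], "twist": 0},
    {"grip": -1, "slide": [-0.02, 0, 0], "twist": 0},
    {"grip": -1, "slide": [-0.012, 0, 0], "twist": 0},
    {"grip": -1, "slide": [0, 0, 0], "twist": 0},
  ],
)

```text
clock: 4.65
tcp_pos: [0.4102, -0.459, 0.0615]
orientation: [[1.0, -0.003, -0.009], [-0.003, -1.0, -0.012], [-0.009, 0.012, -1.0]]
ft_force: [-0.1, -0.5, -2.0]
finger_gap: 0.0396
```

>>> move_arm(
  rows=[
    {"grip": -1, "slide": [-0.004, -0.015, 0], "twist": 0},
    {"grip": -1, "slide": [0, -0.025, 0], "twist": 0},
    {"grip": -1, "slide": [0, -0.03, 0], "twist": 0},
    {"grip": -1, "slide": [0, -0.03, 0], "twist": 0},
    {"grip": -1, "slide": [0, -0.03, 0], "twist": 0},
    {"grip": -1, "slide": [0, -0.03, 0], "twist": 0},
    {"grip": -1, "slide": [0, -0.03, 0], "twist": 0},
    {"grip": -1, "slide": [0, -0.025, 0], "twist": 0},
    {"grip": -1, "slide": [0, -0.015, 0], "twist": 0},
    {"grip": -1, "slide": [0, 0, 0], "twist": 0},
  ],
)

```text
clock: 5.48
tcp_pos: [0.4147, -0.2192, 0.0637]
orientation: [[1.0, -0.001, -0.0], [-0.001, -1.0, -0.018], [-0.0, 0.018, -1.0]]
ft_force: [0.4, -0.9, -3.8]
finger_gap: 0.04
```

>>> move_arm(
  rows=[
    {"grip": -1, "slide": [-0.003, -0.02, 0], "twist": 0},
    {"grip": -1, "slide": [-0.002, -0.025, 0], "twist": 0},
    {"grip": -1, "slide": [-0.002, -0.025, 0], "twist": 0},
    {"grip": -1, "slide": [0, -0.02, 0], "twist": 0},
    {"grip": -1, "slide": [0, -0.01, 0], "twist": 0.05},
    {"grip": -1, "slide": [0, 0, 0], "twist": 0.06},
    {"grip": -1, "slide": [0, 0, 0], "twist": 0.06},
    {"grip": -1, "slide": [0, 0, 0], "twist": 0.04},
    {"grip": -1, "slide": [0, 0, 0], "twist": 0},
  ],
)

```text
clock: 6.23
tcp_pos: [0.4167, -0.1135, 0.0678]
orientation: [[0.977, -0.212, 0.01], [-0.212, -0.977, -0.019], [0.014, 0.017, -1.0]]
ft_force: [0.9, 0.2, -2.0]
finger_gap: 0.0398
```

```bash
python3 - <<'E'
from h import *
c=snap('wrist','w4.png'); s=state(); print(s['tcp_pos'],s['orientation'].round(4),s['ft_force']); print(s['clock'])
snap('top','top4.png')
crop('top4.png',210,140,340,260,6,'c9.png')
E
```

```text
[ 0.41683588 -0.11356689  0.06786237] [[ 0.9776 -0.21    0.0105]
 [-0.2098 -0.9776 -0.0193]
 [ 0.0143  0.0167 -0.9998]] [ 0.01516765  0.13339764 -2.68161495]
6.2833
```

View pics/w4.png

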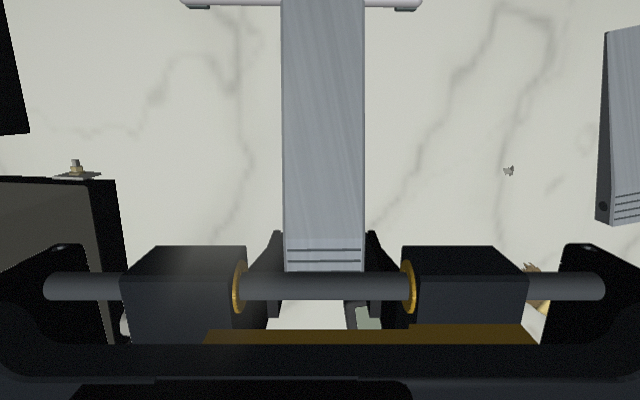

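View pics/c9.png

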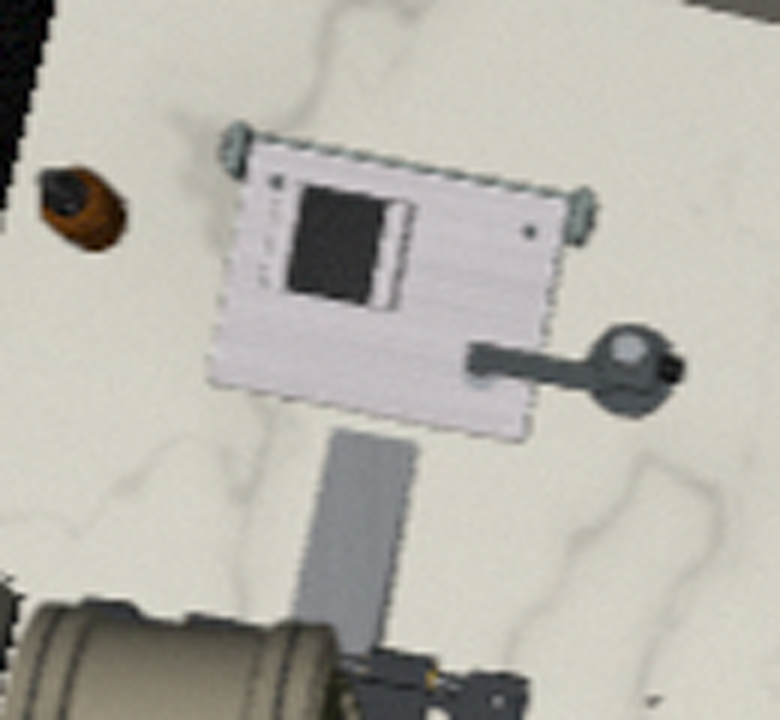

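```bash
python3 - <<'E'
from h import *
crop('w4.png',150,0,450,60,2.6,'c10.png')
t=load('top4.png'); g=lambda x,y:(210+x/6,140+y/6)
w=load('w4.png')
L=atz(t,*g(212,384),.019);R=atz(t,*g(523,439),.019)
a=atz(t,*g(333,432),.064);b=atz(t,*g(417,441),.064)
print('edge',L,R,(L+R)/2,'toe',a,b,(a+b)/2)
L2=atz(w,182,5,.012);R2=atz(w,421,8,.012)
a2=atz(w,281,0,.061);b2=atz(w,364,0,.061)
print(L2,R2,(L2+R2)/2,a2,b2,(a2+b2)/2)
h1=atz(w,286,270,.092);h2=atz(w,363,271,.092);print(h1,h2)
E
```

```text
edge [ 0.57242852 -0.06209584  0.019     ] [ 0.54250573 -0.2063564   0.019     ] [ 0.55746713 -0.13422612  0.019     ] toe [ 0.54540799 -0.12286741  0.064     ] [ 0.54024203 -0.16057968  0.064     ] [ 0.54282501 -0.14172354  0.064     ]
[ 0.57152339 -0.05748412  0.012     ] [ 0.53876497 -0.20449395  0.012     ] [ 0.55514418 -0.13098903  0.012     ] [ 0.5460477  -0.12067502  0.061     ] [ 0.53769064 -0.16029627  0.061     ] [ 0.54186917 -0.14048565  0.061     ]
[ 0.41935022 -0.09446755  0.092     ] [ 0.4101547  -0.13251428  0.092     ]
```

View pics/c10.png

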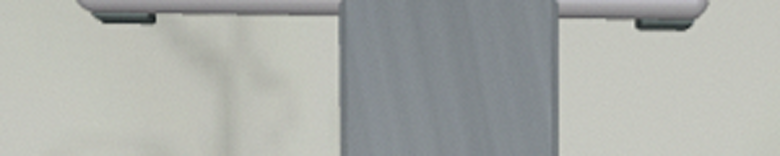

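>>> move_arm(
  rows=[
    {"grip": -1, "slide": [-0.003, -0.006, 0], "twist": 0},
    {"grip": -1, "slide": [-0.003, -0.005, 0.005], "twist": 0},
    {"grip": -1, "slide": [0, 0, 0.01], "twist": 0},
    {"grip": -1, "slide": [0, 0, 0.012], "twist": 0},
    {"grip": -1, "slide": [0, 0, 0.01], "twist": 0},
    {"grip": -1, "slide": [0, 0, 0.008], "twist": 0},
    {"grip": -1, "slide": [0, 0, 0], "twist": 0},
    {"grip": -1, "slide": [0, 0, 0], "twist": 0},
  ],
)

```text
clock: 7.0
tcp_pos: [0.4129, -0.1006, 0.0177]
orientation: [[0.979, -0.203, 0.01], [-0.203, -0.979, -0.019], [0.013, 0.016, -1.0]]
ft_force: [-0.4, -0.9, -2.4]
finger_gap: 0.0395
```

>>> move_arm(
  rows=[
    {"grip": -1, "slide": [0, 0, 0.005], "twist": 0.005},
    {"grip": -1, "slide": [0, 0, 0.003], "twist": 0},
    {"grip": -1, "slide": [0, 0, 0], "twist": 0},
    {"grip": -1, "slide": [0, 0, 0], "twist": 0},
  ],
)

```text
clock: 7.33
tcp_pos: [0.4134, -0.1009, 0.0094]
orientation: [[0.978, -0.209, 0.011], [-0.208, -0.978, -0.019], [0.014, 0.016, -1.0]]
ft_force: [0.9, -0.1, -3.0]
finger_gap: 0.0396
```

>>> move_arm(
  rows=[
    {"grip": -1, "slide": [0, 0, 0.0015], "twist": 0},
    {"grip": -1, "slide": [0, 0, 0.001], "twist": 0},
    {"grip": -1, "slide": [0, 0, 0], "twist": 0},
  ],
)

```text
clock: 7.58
tcp_pos: [0.414, -0.1012, 0.0073]
orientation: [[0.978, -0.209, 0.012], [-0.208, -0.978, -0.019], [0.016, 0.016, -1.0]]
ft_force: [0.6, 0.4, -2.9]
finger_gap: 0.0399
```

>>> move_arm(
  rows=[
    {"grip": -1, "slide": [0, 0, 0.0015], "twist": 0},
    {"grip": -1, "slide": [0, 0, 0.001], "twist": 0},
    {"grip": -1, "slide": [0, 0, 0], "twist": 0},
  ],
)

```text
clock: 7.83
tcp_pos: [0.4152, -0.1015, 0.007]
orientation: [[0.978, -0.209, 0.013], [-0.209, -0.978, -0.02], [0.017, 0.017, -1.0]]
ft_force: [-0.2, -0.5, -2.4]
finger_gap: 0.0397
```

>>> move_arm(
  rows=[
    {"grip": 0.1, "slide": [0, 0, 0], "twist": 0},
    {"grip": 0.1, "slide": [0, 0, 0], "twist": 0},
    {"grip": 0.1, "slide": [0, 0, 0], "twist": 0},
    {"grip": 0.1, "slide": [0, 0, 0], "twist": 0},
  ],
)

```text
clock: 8.17
tcp_pos: [0.4165, -0.1018, 0.0078]
orientation: [[0.978, -0.209, 0.016], [-0.209, -0.978, -0.021], [0.02, 0.017, -1.0]]
ft_force: [0.3, 0.3, 0.0]
finger_gap: 0.0472
```

```bash
python3 - <<'E'
from h import *
c=snap('wrist','w5.png'); s=state(); print(s['tcp_pos'],s['orientation'].round(4),s['ft_force'],s['finger_gap']); print(s['clock'])
c=snap('scene','s5.png'); crop('s5.png',200,150,400,270,4,'c11.png')
c=snap('top','t5.png'); crop('t5.png',210,140,340,260,6,'c12.png')
E
```

```text
[ 0.41649535 -0.10181072  0.00778119] [[ 0.9778 -0.209   0.0161]
 [-0.2086 -0.9778 -0.0212]
 [ 0.0201  0.0173 -0.9996]] [-0.46699755  0.22248205 -0.48905852] 0.047593409233589436
8.2167
```

View pics/w5.png

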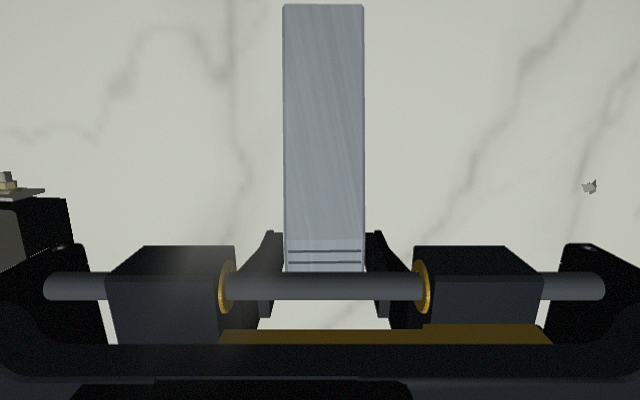

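View pics/c11.png

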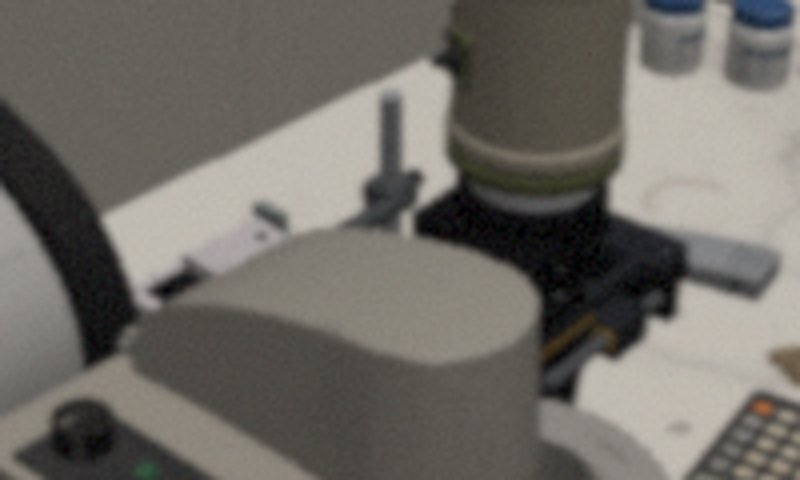

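View pics/c12.png

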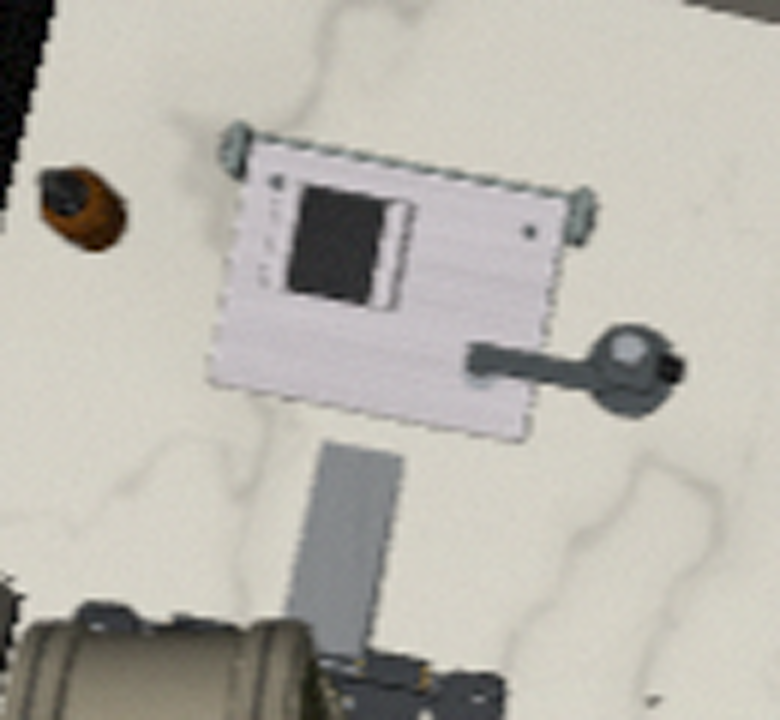

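```bash
python3 - <<'E'
from h import *
t=load('t5.png'); g=lambda x,y:(210+x/6,140+y/6)
w=load('w5.png')
a=atz(t,*g(323,441),.004);b=atz(t,*g(404,456),.004)
print(a,b,(a+b)/2)
a2=atz(w,283,5,.004);b2=atz(w,364,6,.004);print(a2,b2,(a2+b2)/2)
h1=atz(w,286,270,.034);h2=atz(w,363,271,.034);print(h1,h2,(h1+h2)/2)
O=np.array([.5565,-.1328]);
for q in((a+b)/2,(a2+b2)/2):
  d=q[:2]-O; y=np.radians(-12); print(d@[np.cos(y),np.sin(y)],d@[-np.sin(y),np.cos(y)])
s=state();print(s['tcp_pos']+.0)
E
```

```text
[ 0.54522811 -0.11150925  0.004     ] [ 0.5370366  -0.14946076  0.004     ] [ 0.54113236 -0.130485    0.004     ]
[ 0.54293768 -0.10903398  0.004     ] [ 0.53456598 -0.1473008   0.004     ] [ 0.53875183 -0.12816739  0.004     ]
[ 0.41999818 -0.08316733  0.034     ] [ 0.41105473 -0.12069205  0.034     ] [ 0.41552646 -0.10192969  0.034     ]
-0.015513135854558604 -0.0009307041617079509
-0.018323502945545217 0.0008413253662078966
[ 0.41638248 -0.10178822  0.00772874]
```

>>> move_arm(
  newtons=20,
  rows=[
    {"grip": -1, "slide": [0, 0, 0.001], "twist": 0},
    {"grip": -1, "slide": [0, 0, 0], "twist": 0},
    {"grip": -1, "slide": [0, 0, 0], "twist": 0},
    {"grip": -1, "slide": [0, 0, 0], "twist": 0},
    {"grip": -1, "slide": [0, 0, 0], "twist": 0},
  ],
)

```text
clock: 8.73
tcp_pos: [0.4164, -0.1018, 0.0066]
orientation: [[0.978, -0.209, 0.016], [-0.209, -0.978, -0.021], [0.02, 0.017, -1.0]]
ft_force: [-0.5, 0.1, 0.2]
finger_gap: 0.04
```

>>> move_arm(
  rows=[
    {"grip": -1, "slide": [0.004, 0, 0], "twist": 0},
    {"grip": -1, "slide": [0.008, 0, 0], "twist": 0},
    {"grip": -1, "slide": [0.008, 0, 0], "twist": 0},
    {"grip": -1, "slide": [0.004, 0, 0], "twist": 0},
  ],
)

```text
clock: 9.07
tcp_pos: [0.4403, -0.1071, 0.0068]
orientation: [[0.978, -0.209, 0.014], [-0.209, -0.978, -0.021], [0.018, 0.018, -1.0]]
ft_force: [-0.4, 0.3, -2.0]
finger_gap: 0.0398
```

>>> move_arm(
  rows=[
    {"grip": -1, "slide": [0.006, 0, 0.0005], "twist": 0},
    {"grip": -1, "slide": [0.006, 0, 0.0003], "twist": 0},
    {"grip": -1, "slide": [0.004, 0, 0.0003], "twist": 0},
    {"grip": -1, "slide": [0, 0, 0], "twist": 0},
  ],
)

```text
clock: 9.4
tcp_pos: [0.4592, -0.1109, 0.0067]
orientation: [[0.978, -0.209, 0.013], [-0.209, -0.978, -0.021], [0.017, 0.018, -1.0]]
ft_force: [-0.3, 0.1, -1.0]
finger_gap: 0.0395
```

```bash
python3 - <<'E'
from h import *
c=snap('wrist','w6.png'); s=state(); print(s['tcp_pos'],s['ft_force'])
c=snap('top','t6.png'); crop('t6.png',210,140,340,260,6,'c13.png')
E
```

```text
[ 0.4590217  -0.11084394  0.00663649] [ 1.29536054 -0.6302594   0.06850459]
```

View pics/w6.png

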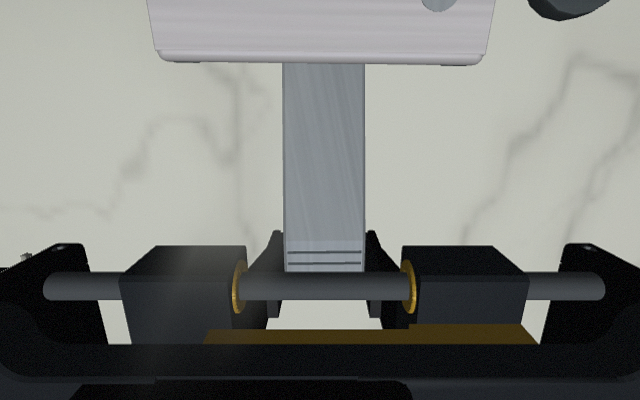

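View pics/c13.png

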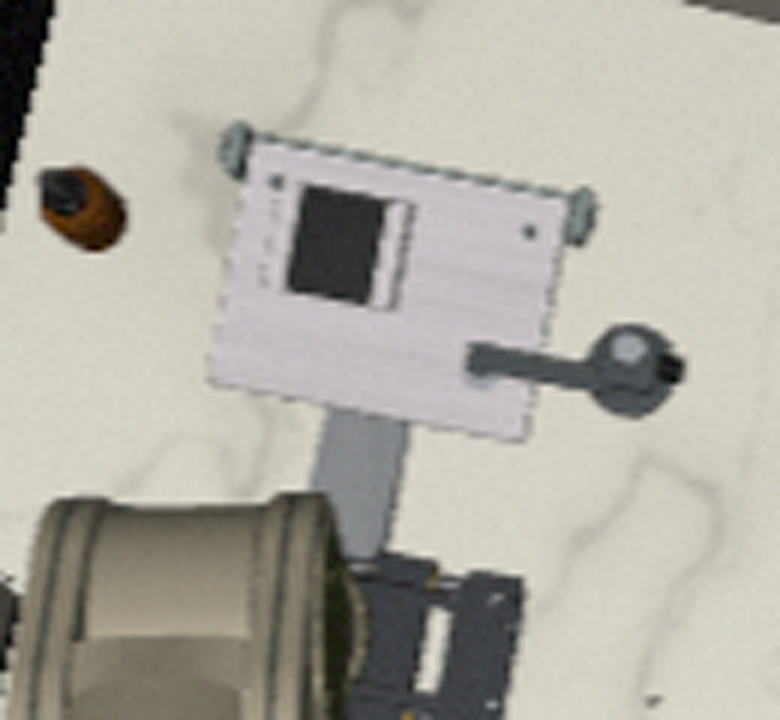

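The wedge is entering centred: the stage front spans 158–481 px and the wedge sits at 283–365. Its toe is about 27 mm past the edge. I'll continue in small steps and watch the force.

>>> move_arm(
  rows=[
    {"grip": -1, "slide": [0.004, 0, 0.0003], "twist": 0},
    {"grip": -1, "slide": [0.004, 0, 0.0002], "twist": 0},
    {"grip": -1, "slide": [0.004, 0, 0.0002], "twist": 0},
  ],
)

```text
clock: 9.75
tcp_pos: [0.4683, -0.1129, 0.0065]
orientation: [[0.978, -0.209, 0.008], [-0.209, -0.978, -0.021], [0.012, 0.019, -1.0]]
ft_force: [-7.0, 2.3, 11.8]
finger_gap: 0.0397
```

>>> move_arm(
  rows=[
    {"grip": -1, "slide": [0.004, 0, 0.0003], "twist": 0},
    {"grip": -1, "slide": [0.004, 0, 0.0002], "twist": 0},
  ],
)

```text
clock: 9.92
tcp_pos: [0.4743, -0.1142, 0.0065]
orientation: [[0.978, -0.209, 0.003], [-0.209, -0.978, -0.02], [0.008, 0.019, -1.0]]
ft_force: [-7.0, 2.1, 11.2]
finger_gap: 0.0402
```

```bash
python3 - <<'E'
from h import *
c=snap('wrist','w7.png'); s=state(); print(s['tcp_pos'],s['ft_force'],s['orientation'][2])
E
```

```text
[ 0.47504427 -0.11435603  0.00656429] [-4.87050449  0.22832761  6.2534592 ] [ 0.00835876  0.01913962 -0.99978188]
```

View pics/w7.png

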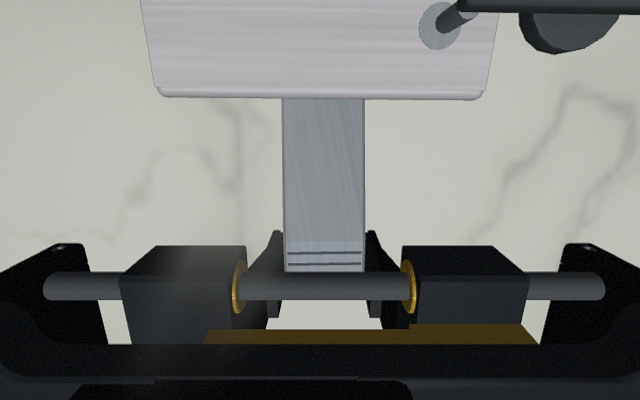

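>>> move_arm(
  rows=[
    {"grip": -1, "slide": [0.003, 0, -0.0004], "twist": 0},
    {"grip": -1, "slide": [0.003, 0, -0.0001], "twist": 0},
  ],
)

```text
clock: 10.13
tcp_pos: [0.4791, -0.1153, 0.0066]
orientation: [[0.978, -0.209, 0.0], [-0.209, -0.978, -0.02], [0.004, 0.02, -1.0]]
ft_force: [-6.4, 1.2, 6.9]
finger_gap: 0.0396
```

>>> move_arm(
  rows=[
    {"grip": -1, "slide": [0.003, 0, -0.0001], "twist": 0},
    {"grip": -1, "slide": [0.003, 0, 0], "twist": 0},
  ],
)

```text
clock: 10.3
tcp_pos: [0.4837, -0.1163, 0.0065]
orientation: [[0.978, -0.209, -0.003], [-0.209, -0.978, -0.02], [0.001, 0.02, -1.0]]
ft_force: [-6.0, 1.4, 8.8]
finger_gap: 0.0396
```

```bash
python3 - <<'E'
from h import *
c=snap('wrist','w8.png'); s=state(); print(s['tcp_pos'],s['ft_force'],s['orientation'][2])
snap('scene','s8.png')
crop('s8.png',220,150,340,240,6,'c14.png')
E
```

```text
[ 0.48433812 -0.1164244   0.00659619] [-3.63802585  0.81896816  3.40369128] [ 0.00152744  0.01986377 -0.99980153]
```

View pics/w8.png

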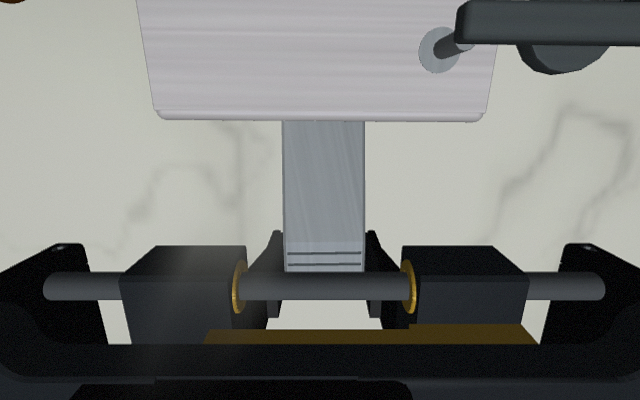

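View pics/c14.png

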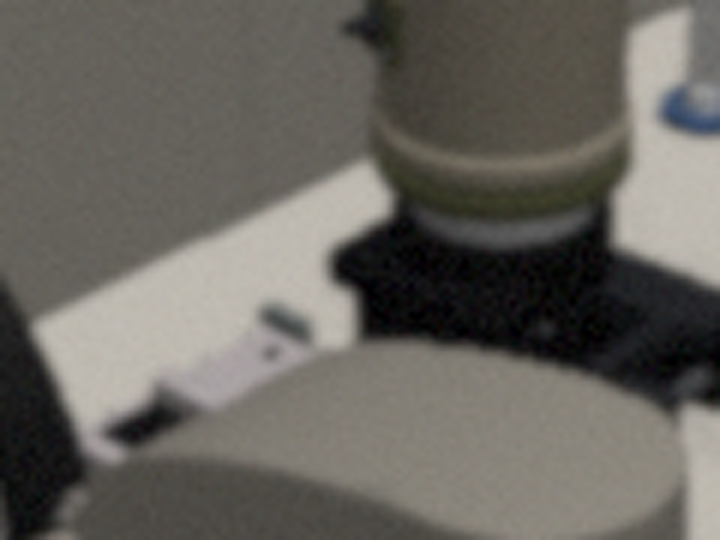

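>>> move_arm(
  rows=[
    {"grip": -1, "slide": [0.003, 0, -0.0001], "twist": 0},
    {"grip": -1, "slide": [0.002, 0, -0.0001], "twist": 0},
  ],
)

```text
clock: 10.57
tcp_pos: [0.4882, -0.1173, 0.0066]
orientation: [[0.978, -0.209, -0.004], [-0.209, -0.978, -0.02], [-0.0, 0.02, -1.0]]
ft_force: [-3.7, 1.4, 4.9]
finger_gap: 0.0398
```

>>> move_arm(
  rows=[
    {"grip": -1, "slide": [0.003, 0, -0.0001], "twist": 0},
    {"grip": -1, "slide": [0.002, 0, -0.0001], "twist": 0},
  ],
)

```text
clock: 10.73
tcp_pos: [0.4924, -0.1183, 0.0066]
orientation: [[0.978, -0.209, -0.006], [-0.21, -0.978, -0.019], [-0.002, 0.02, -1.0]]
ft_force: [-5.1, 1.1, 5.5]
finger_gap: 0.0398
```

```bash
python3 - <<'E'
from h import *
c=snap('wrist','w9.png'); s=state(); print(s['tcp_pos'],s['ft_force'],s['orientation'][2])
crop('w9.png',380,0,580,110,4,'c15.png')
crop('w8.png',380,0,580,110,4,'c16.png')
E
```

```text
[ 0.49270928 -0.11829389  0.00661086] [-2.92811819 -0.1140154   2.81372468] [-0.00202023  0.02021983 -0.99979352]
```

View pics/c15.png

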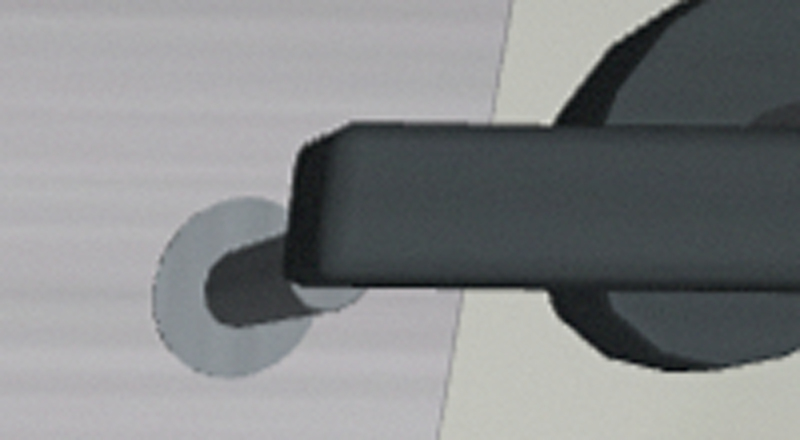

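View pics/c16.png

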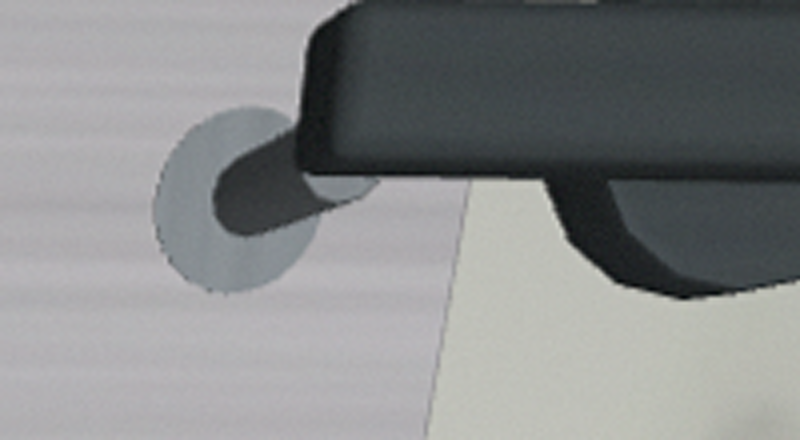

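>>> move_arm(
  rows=[
    {"grip": -1, "slide": [0.003, 0, -0.0001], "twist": 0},
    {"grip": -1, "slide": [0.001, 0, 0], "twist": 0},
  ],
)

```text
clock: 10.95
tcp_pos: [0.4959, -0.119, 0.0066]
orientation: [[0.978, -0.21, -0.008], [-0.21, -0.978, -0.019], [-0.004, 0.02, -1.0]]
ft_force: [-8.9, 1.0, 9.6]
finger_gap: 0.0398
```

>>> move_arm(
  rows=[
    {"grip": -1, "slide": [0.003, 0, -0.0001], "twist": 0},
    {"grip": -1, "slide": [0.001, 0, 0], "twist": 0},
  ],
)

```text
clock: 11.12
tcp_pos: [0.4973, -0.1194, 0.0063]
orientation: [[0.978, -0.21, -0.014], [-0.21, -0.978, -0.018], [-0.01, 0.021, -1.0]]
ft_force: [-7.0, 1.5, 10.2]
finger_gap: 0.0398
```

```bash
python3 - <<'E'
from h import *
c=snap('wrist','w10.png'); s=state(); print(s['tcp_pos'],s['ft_force'],s['orientation'][2])
crop('w10.png',380,30,580,140,4,'c17.png')
E
```

```text
[ 0.49722019 -0.11939748  0.0063007 ] [-8.40082794  1.30219067  9.63834738] [-0.00971162  0.02081444 -0.99973619]
```

View pics/c17.png

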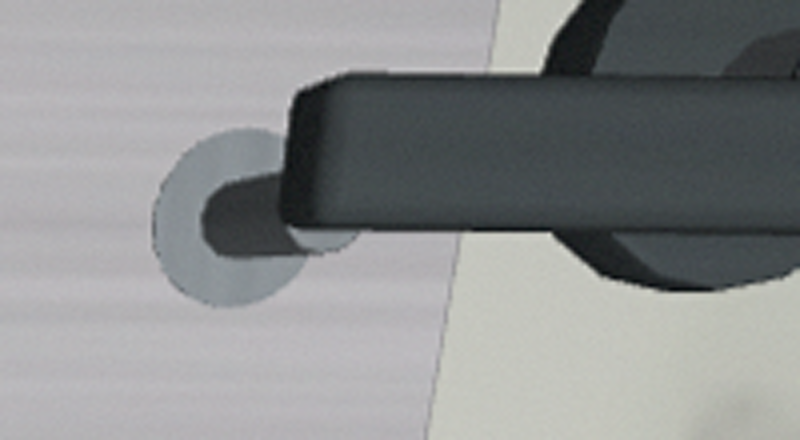

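>>> move_arm(
  rows=[
    {"grip": -1, "slide": [0.002, 0, -0.0004], "twist": 0},
    {"grip": -1, "slide": [0.001, 0, -0.0002], "twist": 0},
  ],
)

```text
clock: 11.33
tcp_pos: [0.4973, -0.1194, 0.0063]
orientation: [[0.977, -0.21, -0.02], [-0.211, -0.977, -0.017], [-0.016, 0.021, -1.0]]
ft_force: [-6.2, 0.2, 6.2]
finger_gap: 0.0399
```

```bash
python3 - <<'E'
from h import *
c=snap('wrist','w11.png'); s=state(); print(s['tcp_pos'],s['ft_force'],s['orientation'][2],s['moment'])
c=snap('wrist','w11.png'); s=state(); print(s['tcp_pos'],s['ft_force'],s['orientation'][2],s['moment'])
crop('w11.png',120,20,580,140,1.7,'c18.png')
crop('w9.png',120,20,580,140,1.7,'c19.png')
E
```

```text
[ 0.49735303 -0.11942922  0.0063247 ] [-8.06827406  1.28087242  8.17084802] [-0.01572273  0.02113527 -0.99965299] [ 0.7803437   1.59500283 -0.03574297]
[ 0.49733396 -0.11941215  0.00630288] [-7.92946932  2.10177848  6.726458  ] [-0.01564938  0.02110932 -0.99965469] [ 0.80043852  1.62205092 -0.04935283]
```

View pics/c18.png

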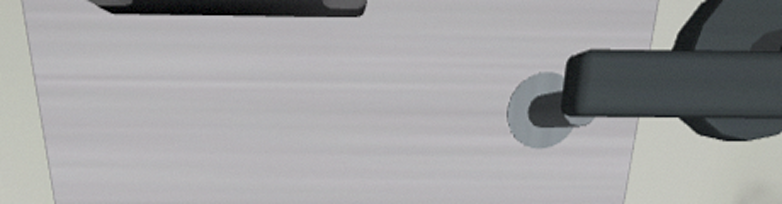

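View pics/c19.png

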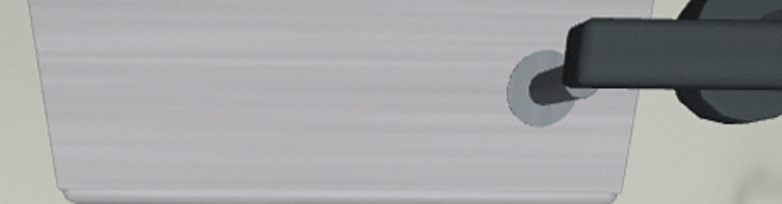

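>>> move_arm(
  rows=[
    {"grip": 0.15, "slide": [0, 0, 0], "twist": 0},
    {"grip": 0.15, "slide": [0, 0, 0], "twist": 0},
    {"grip": 0.15, "slide": [0, 0, 0], "twist": 0},
    {"grip": 0.15, "slide": [0, 0, 0], "twist": 0},
  ],
)

```text
clock: 11.77
tcp_pos: [0.4988, -0.1198, 0.0063]
orientation: [[0.978, -0.21, -0.016], [-0.21, -0.977, -0.018], [-0.012, 0.021, -1.0]]
ft_force: [-0.0, -0.3, 0.2]
finger_gap: 0.0491
```

```bash
python3 - <<'E'
from h import *
c=snap('wrist','w12.png'); s=state(); print(s['tcp_pos'],s['ft_force'],s['orientation'][2],s['moment'],s['finger_gap'])
crop('w12.png',120,20,580,300,1.7,'c20.png')
E
```

```text
[ 0.49873935 -0.11980603  0.0063083 ] [-0.02959836  0.39504388 -0.04614238] [-0.012272    0.02087965 -0.99970668] [ 0.0820091   0.00517847 -0.00498666] 0.04933306575575595
```

View pics/c20.png

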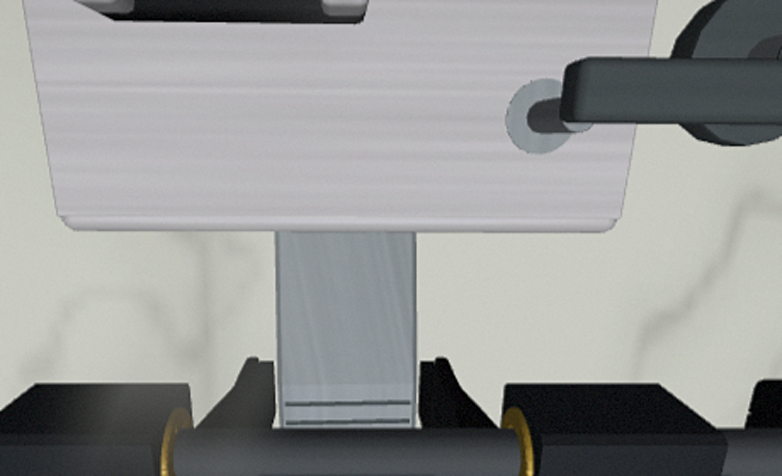

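View pics/w11.png

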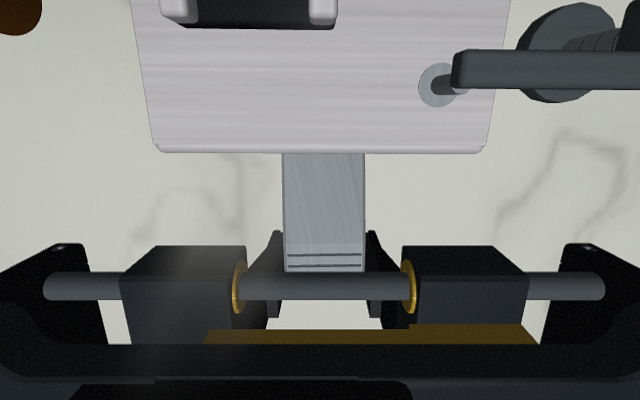

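>>> move_arm(
  rows=[
    {"grip": -1, "slide": [0, 0, 0], "twist": 0},
    {"grip": -1, "slide": [0, 0, 0], "twist": 0},
    {"grip": -1, "slide": [0, 0, 0], "twist": 0},
    {"grip": -1, "slide": [0, 0, 0], "twist": 0},
  ],
)

```text
clock: 12.15
tcp_pos: [0.4992, -0.1198, 0.0064]
orientation: [[0.978, -0.21, -0.016], [-0.21, -0.977, -0.018], [-0.011, 0.021, -1.0]]
ft_force: [-1.0, -0.6, 0.7]
finger_gap: 0.0401
```

>>> move_arm(
  rows=[
    {"grip": -1, "slide": [0.002, 0, -0.0002], "twist": 0},
  ],
)

```text
clock: 12.23
tcp_pos: [0.4994, -0.1199, 0.0063]
orientation: [[0.977, -0.21, -0.019], [-0.211, -0.977, -0.017], [-0.015, 0.021, -1.0]]
ft_force: [-16.1, 3.4, 12.7]
finger_gap: 0.04
```

>>> move_arm(
  rows=[
    {"grip": -1, "slide": [0.002, 0, -0.0002], "twist": 0},
  ],
)

```text
clock: 12.32
tcp_pos: [0.4993, -0.1199, 0.0063]
orientation: [[0.977, -0.21, -0.024], [-0.211, -0.977, -0.017], [-0.02, 0.021, -1.0]]
ft_force: [-10.6, 2.2, 10.5]
finger_gap: 0.0397
```

```bash
python3 - <<'E'
from h import *
c=snap('wrist','w13.png'); s=state(); print(s['tcp_pos'],s['ft_force'],s['orientation'][2],s['moment'],s['finger_gap'])
E
```

```text
[ 0.49929778 -0.11987898  0.00626853] [-11.1873138    2.27344872  11.06971146] [-0.02022198  0.02146965 -0.99956497] [0.84615424 2.21107478 0.03088029] 0.04002783476792813
```

>>> move_arm(
  rows=[
    {"grip": 0.15, "slide": [0, 0, 0], "twist": 0},
    {"grip": 0.15, "slide": [0, 0, 0], "twist": 0},
    {"grip": 0.15, "slide": [0, 0, 0], "twist": 0},
    {"grip": -1, "slide": [0, 0, 0], "twist": 0},
    {"grip": -1, "slide": [0, 0, 0], "twist": 0},
    {"grip": -1, "slide": [0, 0, 0], "twist": 0},
    {"grip": -1, "slide": [0, 0, 0], "twist": 0},
  ],
)

```text
clock: 12.95
tcp_pos: [0.4996, -0.1199, 0.0064]
orientation: [[0.977, -0.21, -0.024], [-0.211, -0.977, -0.017], [-0.02, 0.021, -1.0]]
ft_force: [-0.3, -0.6, 0.8]
finger_gap: 0.0401
```

>>> move_arm(
  rows=[
    {"grip": -1, "slide": [-0.001, 0, 0], "twist": 0},
  ],
)

```text
clock: 13.03
tcp_pos: [0.4991, -0.1197, 0.0063]
orientation: [[0.977, -0.21, -0.023], [-0.211, -0.977, -0.017], [-0.019, 0.021, -1.0]]
ft_force: [2.7, -0.4, -3.7]
finger_gap: 0.0402
```

```bash
python3 - <<'E'
from h import *
s=state(); print(s['tcp_pos'],s['ft_force'],s['orientation'][2],s['moment'],s['finger_gap'])
E
```

```text
[ 0.49906785 -0.1197189   0.00634691] [ 2.74951909 -0.36564443 -3.6519167 ] [-0.01897469  0.02116592 -0.9995959 ] [ 0.08249158 -0.64041716  0.00938607] 0.040187649085627136
```

>>> move_arm(
  rows=[
    {"grip": -1, "slide": [-0.001, 0, 0], "twist": 0},
  ],
)

```text
clock: 13.12
tcp_pos: [0.4983, -0.1195, 0.0063]
orientation: [[0.977, -0.21, -0.022], [-0.211, -0.977, -0.017], [-0.018, 0.021, -1.0]]
ft_force: [1.2, 0.4, -2.2]
finger_gap: 0.0397
```

```bash
python3 - <<'E'
from h import *
c=snap('wrist','w14.png'); s=state(); print(s['tcp_pos'],s['ft_force'],s['orientation'][2],s['moment'],s['finger_gap'])
a=cv2.cvtColor(load('w13.png')['image'],cv2.COLOR_RGB2GRAY);b=cv2.cvtColor(c['image'],cv2.COLOR_RGB2GRAY)
# subpixel shift of pad/finger, plate front edge, heel stripes
for n,(x0,y0,x1,y1) in dict(finger=(455,40,600,105),edge=(170,135,270,165),clamp=(150,0,345,45),disc=(415,55,450,112),heel=(290,238,358,268),slope=(288,160,360,240),table=(480,130,620,230)).items():
  print(n,cv2.phaseCorrelate(np.float64(a[y0:y1,x0:x1]),np.float64(b[y0:y1,x0:x1]),cv2.createHanningWindow((x1-x0,y1-y0),cv2.CV_64F)))
E
```

```text
[ 0.49810596 -0.1194652   0.00633622] [ 0.44985343 -0.43889543 -2.00581074] [-0.01857982  0.02104941 -0.99960578] [ 0.09690095 -0.36712593 -0.0064258 ] 0.039932782125074145
finger ((0.35968696555146096, -2.8059206320794132), 0.8731064303821255)
edge ((-0.288971425300538, -2.0898054690598507), 0.5554021076483525)
clamp ((0.29996491440699913, -2.2387536481911425), 0.9521952124004204)
disc ((0.43338285993611336, -2.6221445082646255), 0.9464412038279681)
heel ((6.562626209094045, 0.9184988231289832), 0.29025656045666304)
slope ((0.2251472982331535, -0.019530232047237917), 0.8093342423979611)
table ((0.19461230158763954, -0.4844442501202906), 0.6731220818020153)
```

>>> move_arm(
  rows=[
    {"grip": -1, "slide": [0.001, 0, 0], "twist": 0},
  ],
)

```text
clock: 13.25
tcp_pos: [0.4983, -0.1195, 0.0063]
orientation: [[0.977, -0.21, -0.024], [-0.211, -0.977, -0.017], [-0.02, 0.021, -1.0]]
ft_force: [-5.5, 1.6, 6.1]
finger_gap: 0.0394
```

```bash
python3 - <<'E'
from h import *
c=snap('wrist','w15.png'); s=state(); print(s['tcp_pos'],s['ft_force'],s['orientation'][2],s['moment'],s['finger_gap'])
E
```

```text
[ 0.49834661 -0.11960704  0.00628625] [-4.55675037  0.51738321  3.65554666] [-0.02031152  0.02128952 -0.99956701] [ 0.32805546  0.86924877 -0.00141876] 0.03996367509597259
```

>>> move_arm(
  rows=[
    {"grip": -1, "slide": [0.001, 0, 0], "twist": 0},
  ],
)

```text
clock: 13.38
tcp_pos: [0.4985, -0.1196, 0.0063]
orientation: [[0.977, -0.21, -0.026], [-0.211, -0.977, -0.016], [-0.022, 0.022, -1.0]]
ft_force: [-6.1, 1.3, 6.4]
finger_gap: 0.0405
```

```bash
python3 - <<'E'
from h import *
s=state(); print(s['tcp_pos'],s['ft_force'],s['orientation'][2],s['moment'],s['finger_gap'])
E
```

```text
[ 0.49851744 -0.1196406   0.00628627] [-6.07665953  1.25177232  6.3899594 ] [-0.02205791  0.0215197  -0.99952506] [ 0.54884646  1.24620262 -0.02696822] 0.04051192983294545
```

>>> move_arm(
  rows=[
    {"grip": -1, "slide": [0.002, 0, -0.0002], "twist": 0},
  ],
)

```text
clock: 13.47
tcp_pos: [0.4991, -0.1198, 0.0063]
orientation: [[0.977, -0.21, -0.029], [-0.211, -0.977, -0.016], [-0.025, 0.022, -0.999]]
ft_force: [-8.8, 3.1, 7.9]
finger_gap: 0.04
```

```bash
python3 - <<'E'
from h import *
s=state(); print(s['tcp_pos'],s['ft_force'],s['orientation'][2],s['moment'],s['finger_gap'])
E
```

```text
[ 0.49907319 -0.11981068  0.00628381] [-8.76516307  3.07735306  7.92488222] [-0.02508589  0.02187731 -0.99944589] [0.80638027 2.1029505  0.01591133] 0.040040570978949815
```

>>> move_arm(
  rows=[
    {"grip": 0.2, "slide": [0, 0, 0], "twist": 0},
    {"grip": 0.2, "slide": [0, 0, 0], "twist": 0},
    {"grip": 0.4, "slide": [0, 0, 0], "twist": 0},
    {"grip": 0.6, "slide": [0, 0, 0], "twist": 0},
    {"grip": 0.6, "slide": [0, 0, 0], "twist": 0},
  ],
)

```text
clock: 13.88
tcp_pos: [0.4996, -0.12, 0.0064]
orientation: [[0.977, -0.21, -0.028], [-0.211, -0.977, -0.016], [-0.024, 0.022, -0.999]]
ft_force: [-0.5, 0.4, 0.4]
finger_gap: 0.0639
```

```bash
python3 - <<'E'
from h import *
c=snap('wrist','w16.png');s=state(); print(s['tcp_pos'],s['ft_force'],s['orientation'][2],s['moment'],s['finger_gap'])
E
```

```text
[ 0.4996023  -0.12002317  0.00632382] [-0.92758843 -0.39024672 -0.34107316] [-0.02414601  0.02200664 -0.9994662 ] [ 0.04364877 -0.0140761  -0.02296322] 0.06636856185651475
```

View pics/w16.png

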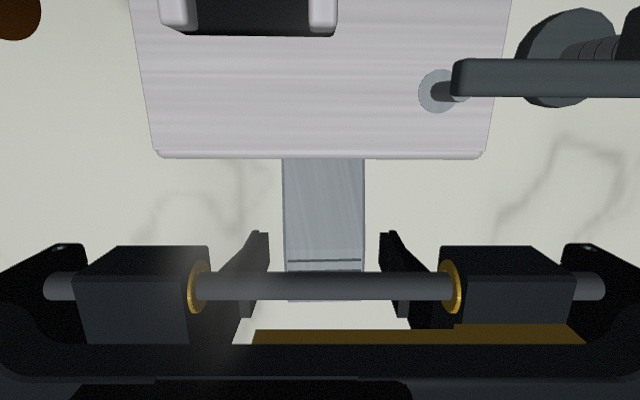

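Released; the wedge stays centred under the edge. I'll rise and back off.

>>> move_arm(
  rows=[
    {"grip": 0.6, "slide": [0, 0, -0.006], "twist": 0},
    {"grip": 0.6, "slide": [0, 0, -0.012], "twist": 0},
    {"grip": 0.6, "slide": [0, 0, -0.02], "twist": 0},
    {"grip": 0.6, "slide": [0, 0, -0.025], "twist": 0},
    {"grip": 0.6, "slide": [-0.01, 0, -0.025], "twist": 0},
    {"grip": 0.6, "slide": [-0.02, 0, -0.025], "twist": 0},
    {"grip": 0.6, "slide": [-0.02, 0, -0.025], "twist": 0},
    {"grip": 0.6, "slide": [-0.02, 0, -0.02], "twist": 0},
    {"grip": 0.6, "slide": [-0.01, 0, -0.01], "twist": 0},
    {"grip": 0.6, "slide": [0, 0, 0], "twist": 0},
  ],
)

```text
clock: 14.77
tcp_pos: [0.4239, -0.0982, 0.1923]
orientation: [[0.978, -0.208, -0.023], [-0.208, -0.978, -0.016], [-0.019, 0.021, -1.0]]
ft_force: [1.0, 0.0, 0.5]
finger_gap: 0.0696
```

```bash
python3 - <<'E'
from h import *
c=snap('wrist','w17.png');s=state(); print(s['tcp_pos'],s['ft_force'],s['clock'])
c=snap('top','t17.png'); crop('t17.png',210,140,340,260,6,'c21.png')
c=snap('scene','s17.png'); crop('s17.png',200,150,400,270,4,'c22.png')
E
```

```text
[ 0.42454795 -0.098325    0.19148841] [-0.13030589 -0.9960962   0.95183571] 14.8167
```

View pics/w17.png

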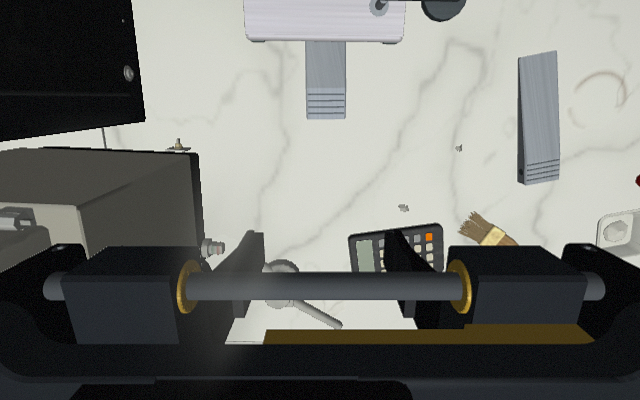

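View pics/c21.png

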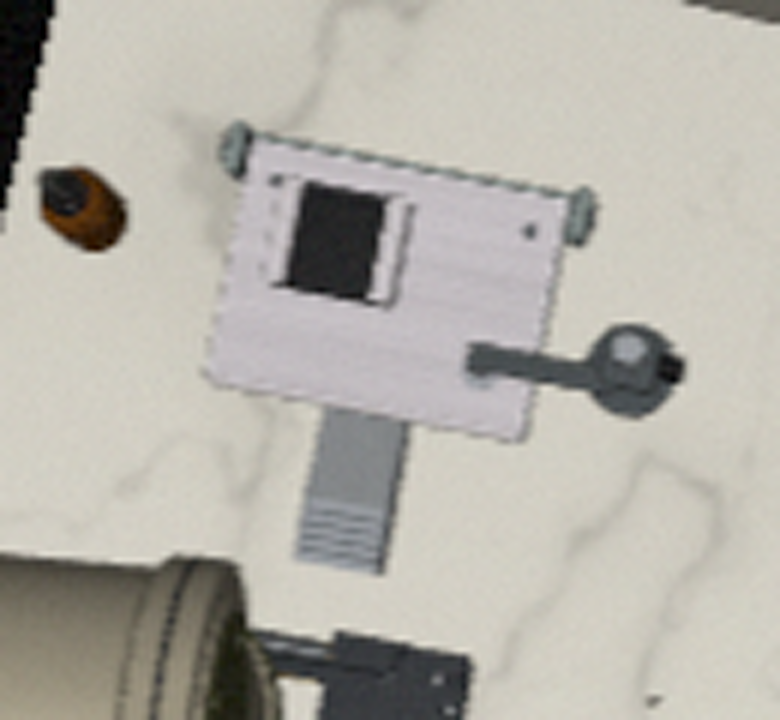

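View pics/c22.png

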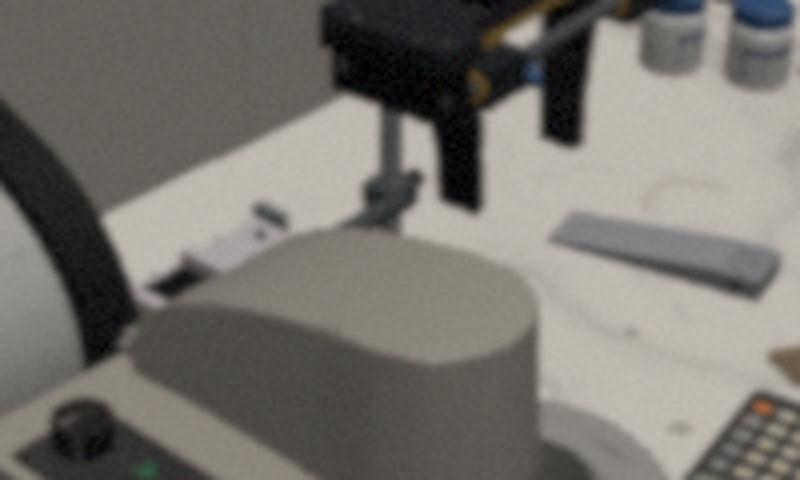

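>>> move_arm(
  rows=[
    {"grip": 0.6, "slide": [-0.02, 0, -0.01], "twist": 0},
    {"grip": 0.6, "slide": [0, 0, 0], "twist": 0},
    {"grip": 0.6, "slide": [0, 0, 0], "twist": 0},
    {"grip": 0.6, "slide": [0, 0, 0], "twist": 0},
    {"grip": 0.6, "slide": [0, 0, 0], "twist": 0},
    {"grip": 0.6, "slide": [0, 0, 0], "twist": 0},
    {"grip": 0.6, "slide": [0, 0, 0], "twist": 0},
    {"grip": 0.6, "slide": [0, 0, 0], "twist": 0},
    {"grip": 0.6, "slide": [0, 0, 0], "twist": 0},
    {"grip": 0.6, "slide": [0, 0, 0], "twist": 0},
  ],
)

```text
clock: 15.75
tcp_pos: [0.4056, -0.094, 0.193]
orientation: [[0.978, -0.207, -0.037], [-0.208, -0.978, -0.009], [-0.035, 0.017, -0.999]]
ft_force: [-0.1, -0.4, 0.0]
finger_gap: 0.0696
```

```bash
python3 - <<'E'
from h import *
c=snap('top','t18.png'); s=state(); print(s['tcp_pos'],s['ft_force'],s['clock'])
a=cv2.cvtColor(load('t17.png')['image'],cv2.COLOR_RGB2GRAY);b=cv2.cvtColor(c['image'],cv2.COLOR_RGB2GRAY)
for n,(x0,y0,x1,y1) in dict(wedge=(255,206,282,238),stage=(240,160,310,215)).items():
  print(n,cv2.phaseCorrelate(np.float64(a[y0:y1,x0:x1]),np.float64(b[y0:y1,x0:x1]),cv2.createHanningWindow((x1-x0,y1-y0),cv2.CV_64F)))
g=lambda x,y:(210+x/6,140+y/6)
h=(atz(c,*g(296,558),.034)+atz(c,*g(383,573),.034))/2; O=np.array([.5565,-.1328]); y=np.radians(-12)
d=h[:2]-O; print(h,d@[np.cos(y),np.sin(y)],d@[-np.sin(y),np.cos(y)])
E
```

```text
[ 0.40555374 -0.09401728  0.19306926] [-0.94353409 -0.66368579  0.1558486 ] 15.8
wedge ((0.5007092525358594, -0.028773994424145855), 1.0235113271212353)
stage ((-0.07117378048302925, -0.02623070290081131), 1.0059572866795714)
[ 0.48580674 -0.12119483  0.034     ] -0.07156129159874342 -0.003346388249783017
```

```bash
python3 - <<'E'
from h import *
print(finish_job())
E
```

```text
the job is handed in; nothing more can be done
None
```

I slid the taller wedge, toe first and flat on the worktop, in under the middle of the stage's front edge until the stage stopped against the gauge finger. I then let go, backed the gripper clear and handed the job in at about 16 s.

- **Contact with the finger:** sliding took about 3–7 N. Then the wedge stopped advancing while the push climbed, with a short peak of about 16 N during a test push. I drew the wedge back about 1.5 mm and pushed it in again to a light stop at about 9 N.
- **Final position:** the wedge is about 68 mm in, which puts the edge's underside at roughly 22–23 mm. By my estimate that brings the stage top at the finger to about 30 mm, inside the 27–33 mm range. It sits about 3 mm or less off the middle of the edge.
- **After release:** the wedge did not slide back. Pictures about a second apart showed the stage unmoved (under 0.1 pixel). The same comparison gave a 0.5 pixel sideways shift for the wedge, which I put down to the odd-sized image crop and did not recheck.
- **Not confirmed:** contact with the finger is judged from the force and the stall. The cameras could not resolve the gap there directly. How hard the stage now presses on the finger was not measured either.
- **Other things:** I did not touch the low wedge, bottle, cylinder or screwdriver. The last views I checked show the low wedge and bottle in place; the other two were not rechecked after the job.

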